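# Empty the hinged hand mould and close it

### The arm

A 7-joint arm with a two-finger parallel gripper is mounted at the origin on the work surface. World frame = base frame: x ahead of the robot, y to its left, z up, the work surface at z = 0. Lengths are in m, angles in rad, forces in N, time in s.
With the tool pointing down it reaches from about 0.4 to 0.9 m from the base axis. Payload 5.6 kg.
Tool frame: the origin (TCP) lies midway between the tips of the shut fingers; the grasp point (between the pads) lies 19 mm behind it (manip.grip_point_offset is the distance from the TCP to the grasp point, in m); z points along the fingers, y is the direction in which the jaws open and shut (so a half turn about z gives the same grasp; the last joint's range is limited). The gripper opens to 92 mm and grips with 3 to 60 N. Pads are 20 mm wide; open, the fingers measure 128 mm over their backs; the gripper's body (75 mm by 189 mm) begins 69 mm behind the grasp point.
Start: joints at [-1.336, 0.468, -0.012, 1.603, 0.006, 1.071, -0.056], TCP at [0.178, 0.625, 0.215] pointing down, gripper open.
Joint ranges: [-2.53, 2.53], [-0.31, 2.02], [-1.57, 1.55], [0.28, 2.44], [-1.29, 4.43], [0.15, 1.84], [-2.92, 2.92]. Speed limits (rad/s): [2.57, 2.57, 3.14, 3.14, 3.14, 3.14, 3.14].

### API

Orientations are given as a unit quaternion [x, y, z, w].
In Python, from workcell import manip, imaging gives the robot as it stands. The module is installed in compiled form; this text tells all that it offers.
- The arm moves only by the tool drive_tool, never from a script. Its argument "steps" is a list of rows, each an object with "travel": the shift along the tool's x, y, z in mm, a list of three; "twist": the turn, a rotation vector about the tool's x, y, z in rad, a list of three; "grip": the opening, from 0 (shut) to 1 (fully open). A call has 1 to 20 rows; each row shifts and turns the pose as measured when the row begins, along the tool's axes as they then stand; what a row does not reach is not made up. A row lasts 1/12 s, in which the tool goes at most 41.7 mm and 7.16 degrees, less where a joint would pass 70% of its speed; a pose out of reach is approached as far as the arm can. A call with a gripper value outside its range is refused whole. The fingers move at their own pace and stop on an object; "grip_force" is the grip in N (left out, the last holds). Time passes only in rows, so rows that do not move let the fingers close. It gives the time, the measured TCP pose, the force and the opening at its end, in the units of the state.
- manip.sense(): the state, without advancing time (a new reading comes with each control period).
- imaging.camera(name): name is "scene" or "top" or "wrist"; returns (picture, depth): 480x640x3 uint8, red, green, blue; 480x640 float32, m along the optical axis (not along the pixel's ray), 0 where there is no reading.
- imaging.camera_model(name): a dict with "mtx" (3x3 intrinsics, pixels), "dist" ([k1, k2, p1, p2, k3] as OpenCV has them; the pictures are not rectified), "R" (3x3) and "t" (3): a world point X has camera coordinates R X + t; the wrist camera has in their place "hand_eye" (4x4, takes a point from camera to tool coordinates, whose origin is the TCP and whose axes are the flange's). Camera axes: x right, y down, z forward; pixel columns grow to the right and rows downward; lengths in m; the calibration is good to about 2 mm. A picture is of the moment at which its call begins: read the wrist's pose just before it. camera_model takes no time and is no camera call.
- manip.close_job(): hands the job in, once; it reports no verdict.
The state is a dict: "time_s": time; "joint_positions": joint angles; "joint_vel": joint speeds; "tau": joint torques, N m; "eef_pos": TCP position; "eef_rot": TCP orientation; "force": force on the tool from outside, world axes, zero at the start; "ft_torque": the same for the moment, N m; "width": finger opening in m.
Only numpy, scipy, OpenCV 4.12 (cv2) and the standard library are available. Lean on these libraries where they do the work, as an engineer would, in place of code of your own. Each camera call takes 0.05 s, during which the arm holds its last target. There are 200 camera calls.

### The job

Take the freshly moulded pattern out of the open hinged mould and put it in the wire basket: it is brittle, so lower it lightly onto the patterns already lying there and let go as soon as it rests on them, neither letting it fall nor pressing it in. Then lower the mould's upper half gently until it is fully shut, without letting it slam. Leave everything else on the bench as it stands.

Things in the scene. Friction and masses are not known exactly. Their poses are not given: they have to be found in the camera images.
- mould: (mm) Fixed aluminium hinged hand mould, opens like a book. Steel base 150 x 150 x 8; lower half 120 x 120, its top (parting) face 36 above the bench. Origin: centre of the underside, on the bench; x points from the handle side to the hinge, away from the robot. Pocket in the top face 43 (x) x 27 (y), 9 deep, centred at x = -8, with an 11 wide runner groove from it to the front edge.
- hinge (a point): (mm) A point on the mould, on the hinge axis at mid-width, 66 from the mould's origin towards +x and 36 above the bench. The hinge axis runs along the mould's y.
- upper_half (a joint): Angle of the mould's upper half (plate 120 x 120 x 18, 0.68 kg): 0 shut, 1.05 rad open against its stop; starts 0.97 to 1.04. Plate and handle then lean over the pocket: only a gripper tilted 35 to 45 degrees, its body leaning to the handle side, fits under. The stiff hinge holds the upper half above about 0.85 rad; lower down it falls shut unless held.
- handle (a point): (mm) Middle of the handle's round bar (12 diameter, 68 clear length, along the mould's y), moves with the upper half. 166 from the hinge axis; 40 clear of the plate's front edge (to the bar's centre). When shut, this point lies 100 from the mould's origin towards -x and 45 above the bench; open, about 180 above the bench.
- pattern: (mm) Pale wax-like pattern, 0.02 to 0.05 kg, in the pocket (1.5 clearance), axes along the mould's, upper 12 above the parting face. Stepped housing 40 (x) x 24 (y) x 21 (z); lower step 13 high, upper step x -10 to 18, flat-sided, 24 across y: grip it across y. Runner stub 8 diameter sticks out 26 from the -x end, 9 above the underside. Origin: centre of the housing's underside.
- basket: (mm) Fixed steel wire basket for good patterns, 200 (x) x 150 (y) x 90 high, wires 3. Origin: centre of its underside. A heap of brittle patterns covers its whole floor; how high is not told: its uneven top lies between 8 and 66 above the bench. Lower the pattern slowly until it is felt to touch (1 to 3 N), then let go; more than 15 N chips it.
- crate: (mm) Solid grey plastic crate for scrap runners, 200 x 150 x 70, fixed, not used. Origin: centre of its underside. Basket and crate stand to the left and right of the mould, either way round.
- tree: Bystander: pattern tree on a round rubber base 84 across, 145 tall. Origin: centre of the base's underside.
- spray_can: Bystander: standing spray can, 54 diameter, 165 tall. Origin: centre of its underside.
- flask: Bystander: standing steel casting flask (open tube), 90 diameter, 100 tall. Origin: centre of its underside.
- jar: Bystander: glass jar, 68 diameter, 85 tall. Origin: centre of its underside.
- spatula: Bystander: spatula lying on the bench in front of the mould, 170 long along its x.
- brush: Bystander: brush lying on the bench in front of the mould, 150 long along its x.
- loose_pattern: Bystander: a second pattern of the same shape lying on the bench in front of the mould; not to be moved. Origin: centre of its underside.
Not all that is in view belongs to the job. Leave any green look-alike of the mould alone.

How it is judged:
On the way:
1. the pattern lies in the basket, let go, with the mould still open (x of pattern in the frame of basket between -0.096 and 0.096 m and y of pattern in the frame of basket between -0.071 and 0.071 m and z of pattern in the frame of basket below 0.092 m and contact force between the fingers and pattern below 0.05 N and linear speed of pattern below 0.05 m/s and value of joint upper_half above 0.5 rad), for 0.2 s.
At the end, for the whole second after the job is handed in: The pattern lies at rest inside the wire basket (its origin within the basket's walls and not above 92 mm), and the upper half is shut (within 0.03 rad of its stop) (x of pattern in the frame of basket between -0.096 and 0.096 m and y of pattern in the frame of basket between -0.071 and 0.071 m and z of pattern in the frame of basket below 0.092 m and linear speed of pattern below 0.03 m/s and value of joint upper_half below 0.03 rad); the robot touches nothing.
It fails at once if the pattern was let fall (faster than 0.5 m/s, a drop of about 13 mm, while not held) (contact force between the fingers and pattern below 0.02 N and linear speed of pattern above 0.5 m/s).
It fails at once if the pattern was pressed into the heap or the basket with more than 15 N (contact force between pattern and basket above 15 N).
It fails at once if the fingers pressed on the heap or the basket with more than 25 N (contact force between the fingers and basket above 25 N).
It fails at once if the upper half slammed (more than 1 rad/s as it came to its stop) (value of joint upper_half below 0.12 rad and velocity of joint upper_half below -1 rad/s).
It fails at once if a bystander was moved by more than 30 mm (distance of any of tree, spray_can, flask, jar, spatula, brush, loose_pattern from where it was at the start of the episode above 0.03 m).
It also fails if it takes over 67 s, if anything falls off the work surface, if the arm or the gripper's body presses on something with over 40 N, if the wrist force passes 120 N, or if a joint passes its speed limit or range.

## Working session

There is one attempt and no reset: what is moved stays moved. The work goes in short steps, Python scripts to look and compute and a tool call to move; the robot and the scene stay as the last step left them, time stands still between calls to the robot, and variables do not carry over. Pictures are saved under pics/ and viewed, about 8 in all and at most 12, crops included, and the job is handed in when it is done.

Besides the shell and the picture viewer there is one more tool, called after "Request:" by a JSON object that holds its "fn" and its "kwargs". drive_tool: Moves the arm, as the interface text tells. Its arguments: {"type":"object","properties":{"steps":{"type":"array"},"grip_force":{"type":"number"}},"required":["steps"]}

```bash
mkdir -p pics; cat > h.py <<'E'
import numpy as np, cv2
from workcell import manip, imaging
from scipy.spatial.transform import Rotation as R
def snap(n,f):
    s=manip.sense(); p,d=imaging.camera(n); cv2.imwrite(f'pics/{f}.png',p[:,:,::-1]); np.savez(f'pics/{f}.npz',p=p,d=d,pos=s['eef_pos'],rot=s['eef_rot']); return p,d
def cloud(n,f):
    z=np.load(f'pics/{f}.npz'); m=imaging.camera_model(n); d=z['d']
    v,u=np.mgrid[0:480,0:640]
    q=cv2.undistortPoints(np.stack([u,v],-1).reshape(-1,1,2).astype(float),np.array(m['mtx']),np.array(m['dist'])).reshape(480,640,2)
    X=np.dstack([q*d[...,None],d])
    if 'R' in m: X=(X-np.array(m['t']))@np.array(m['R'])
    else:
        H=np.array(m['hand_eye']); X=X@H[:3,:3].T+H[:3,3]; X=X@R.from_quat(z['rot']).as_matrix().T+z['pos']
    X[d==0]=np.nan
    return X
E
python3 - <<'E'
from h import *
a,_=snap('top','top0'); b,_=snap('scene','sc0')
for n in ('top','scene'):
    m=imaging.camera_model(n); print(n, -np.array(m['R']).T@np.array(m['t']), np.array(m['R'])[2])
print(manip.sense(), manip.grip_point_offset)
E
```

```text
top [0.247058   0.12153977 1.47361497] [ 1.72308726e-01  5.27142304e-06 -9.85042995e-01]
scene [1.15636986 0.91800893 1.08482659] [-0.45537763 -0.55156044 -0.69886501]
{'time_s': 0.1, 'joint_positions': array([-1.33600133,  0.46827768, -0.01159246,  1.60350484,  0.00602532,
        1.07138383, -0.0563028 ]), 'joint_vel': array([-0.00235953, -0.00278942,  0.00104503, -0.0025675 , -0.00096328,
        0.00028799, -0.00042691]), 'tau': array([ 8.56053757e-04, -5.21652210e+01, -1.25164769e-02, -2.44365960e+01,
       -5.67571667e-02,  1.41132268e-02,  6.24013387e-05]), 'eef_pos': array([0.17819194, 0.62457214, 0.21375406]), 'eef_rot': array([ 1.38483213e-01,  9.90364482e-01, -7.69125405e-04, -3.72072556e-05]), 'force': array([-0.05182786,  0.12676052,  0.03852024]), 'ft_torque': array([-0.03911329, -0.00587402, -0.0084943 ]), 'width': 0.09213582581193082} 0.0187
```

View pics/top0.png

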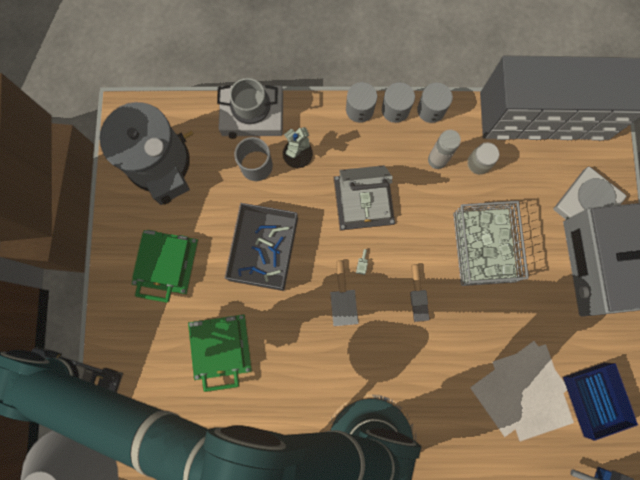

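View pics/sc0.png

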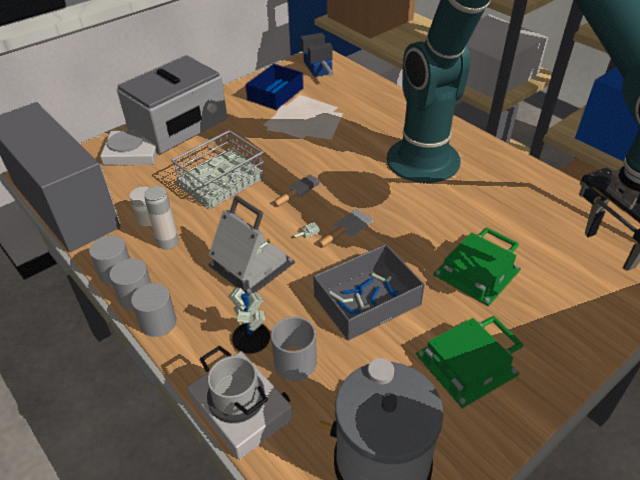

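The top view shows the mould at about (365,203), with the pattern at (367,205) under the leaning plate. The basket with its heap is at (490,243), the loose pattern at (363,260), the spatula at (343,295), the brush at (419,293), and the crate on the left at (262,247). The green look-alikes at (165,265) and (218,350) are to be left alone.

```bash
python3 - <<'E'
from h import *
X=cloud('top','top0'); p=np.load('pics/top0.npz')['p']
def sub(u0,u1,v0,v1): return X[v0:v1,u0:u1].reshape(-1,3), p[v0:v1,u0:u1].reshape(-1,3).astype(int)
Q,c=sub(325,405,160,240)
for lo,hi in((.004,.014),(.031,.041),(.044,.054),(.06,.2)):
    m=(Q[:,2]>lo)&(Q[:,2]<hi); r=cv2.minAreaRect((Q[m,:2]*1000).astype(np.float32)); print(lo,m.sum(),r, np.median(Q[m,2]))
Q2=Q[(Q[:,2]>.05)]
# plate plane fit / handle
m=Q[:,2]>.155; print('high',Q[m].mean(0),Q[m].min(0),Q[m].max(0),m.sum())
# pattern colour
pale=(c[:,1]>c[:,2]+12)&(c[:,1]>120)
print('pale',pale.sum(), np.nanmean(Q[pale],0),np.nanmin(Q[pale],0),np.nanmax(Q[pale],0), c[pale].mean(0) if pale.any() else 0)
# basket
B,cb=sub(450,530,190,295); m=(B[:,2]>.075)&(B[:,2]<.1); print('basket rim',m.sum(),cv2.minAreaRect((B[m,:2]*1000).astype(np.float32)))
m=(B[:,2]>.006)&(B[:,2]<.075)
# height map 25mm
b=B[(B[:,2]>.006)]; x0,y0=b[:,:2].min(0); print(x0,y0)
for xx in np.arange(x0,b[:,0].max(),.02): print(round(xx,3),[ (int(1000*np.percentile(k[:,2],90)) if len(k) else -1) for yy in np.arange(y0,b[:,1].max(),.02) for k in [b[(abs(b[:,0]-xx-.01)<.01)&(abs(b[:,1]-yy-.01)<.01)]]])
S=cloud('scene','sc0')[200:290,200:305].reshape(-1,3)
m=(S[:,2]>.15); print('scene high',S[m].mean(0),S[m].min(0),S[m].max(0)); 
i=np.nanargmax(S[:,2]); print(S[i])
for n,u0,u1,v0,v1 in(('loose',350,375,245,275),('spat',325,360,258,330),('brush',405,435,260,325)):
    q,_=sub(u0,u1,v0,v1); q=q[q[:,2]>.006]; print(n,q.min(0),q.max(0))
E
```

```text
0.004 791 ((628.91357421875, 8.368408203125), (221.00347900390625, 214.6382598876953), 0.019798515364527702) 0.006877107517957118
0.031 1129 ((621.2944946289062, 10.940139770507812), (119.58104705810547, 120.68440246582031), 6.112286567687988) 0.03561549912376917
0.044 111 ((633.298095703125, 13.6055908203125), (143.61277770996094, 118.50944519042969), 6.166197776794434) 0.047614933837527844
0.06 1000 ((653.260009765625, 14.681232452392578), (92.98693084716797, 120.7758560180664), 5.9435954093933105) 0.14398365091902243
high [0.61693136 0.01298377 0.18228247] [ 0.60333527 -0.03394078  0.15527055] [0.64527372 0.06998999 0.19529238] 235
pale 2919 [0.61353384 0.02258788 0.0062316 ] [ 0.51839775 -0.1019351  -0.01224944] [0.74363212 0.11570942 0.15356167] [171.99417609 139.43987667 100.52483727]
basket rim 659 ((499.76129150390625, -311.4332580566406), (203.88131713867188, 154.1029052734375), 3.813563346862793)
0.3717649886798382 -0.4289680195464849
0.372 [-1, -1, 6, 8, -1, 6, -1, 6, -1, -1, 6]
0.392 [8, 89, 91, 90, 88, 88, 90, 88, 90, 89, 7]
0.412 [-1, 89, 87, 37, 36, 40, 41, 42, 44, 90,
[... 299 characters left out ...]
, 7]
0.552 [-1, -1, 90, 37, 39, 39, 39, 34, 39, 88, -1]
0.572 [-1, -1, 89, 38, 38, 38, 38, 29, 32, 90, -1]
0.592 [7, 6, 90, 89, 88, 89, 88, 90, 88, 89, -1]
0.612 [6, -1, 6, -1, -1, -1, 8, -1, 8, -1, 8]
0.632 [6, -1, 6, 6, -1, -1, 7, 9, 7, 7, -1]
0.652 [-1, -1, -1, -1, 6, -1, -1, -1, -1, -1, -1]
scene high [0.62989417 0.0191718  0.16804063] [ 0.60694301 -0.04814152  0.15002031] [0.65865632 0.07858365 0.19346381]
[ 6.21244738e-01 -1.27080732e-04  1.93463811e-01]
loose [ 0.4240112  -0.00102779  0.00600324] [0.4910013  0.04150435 0.02652215]
spat [0.28889515 0.02565866 0.0060114 ] [0.46727228 0.11563518 0.02540575]
brush [ 0.30118623 -0.16647388  0.00606322] [ 0.4621771  -0.09599306  0.02943656]
```

```bash
python3 - <<'E'
import cv2
a=cv2.imread('pics/top0.png')[150:290,320:540]; b=cv2.imread('pics/sc0.png')[190:300,195:345]
a=cv2.resize(a,(780,496),interpolation=cv2.INTER_CUBIC); cv2.imwrite('pics/c1.png',a)
E
```

```text
(no output)
```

View pics/c1.png

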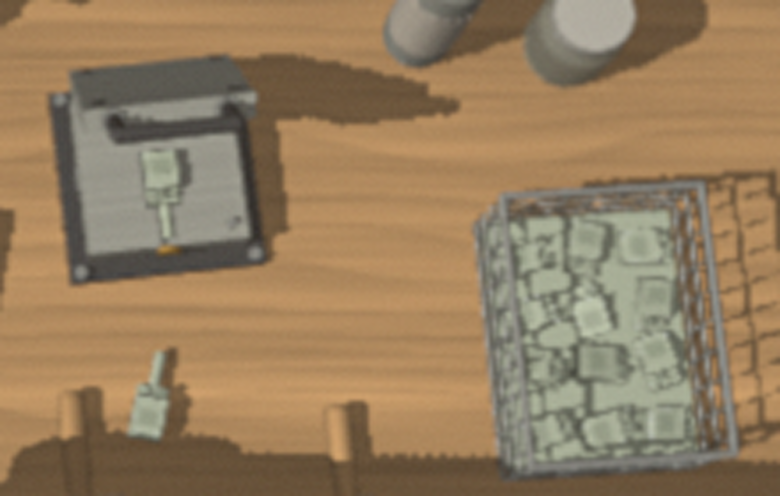

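The crop shows the mould rotated by about +6°. The pattern's runner points towards the robot and the handle bar is at crop (175,128). The basket is on the robot's right, its heap about 30–44 mm high. I'll set up a move planner next.

```bash
cat >> h.py <<'E'
MO=np.array([.6213,.011,0]); MY=np.radians(6.1)
def M(x,y,z): return MO+R.from_euler('z',MY).apply(np.array([x,y,z])/1000)
def mloc(X): return R.from_euler('z',MY).inv().apply(np.array(X)-MO)*1000
def ori(t,yaw=None):  # tilt deg, tool y along mould y
    t=np.radians(t); c,s=np.cos(t),np.sin(t)
    return R.from_euler('z',MY if yaw is None else yaw)*R.from_matrix(np.array([[-c,0,s],[0,1,0],[-s,0,-c]]))
def plan(p,q,n,p0=None,q0=None):
    s=manip.sense(); p0=s['eef_pos'] if p0 is None else p0; q0=R.from_quat(s['eef_rot']) if q0 is None else q0
    w=(q0.inv()*q).as_rotvec()/n
    A=sum((q0*R.from_rotvec(k*w)).as_matrix() for k in range(n))
    t=np.linalg.solve(A,(np.array(p)-p0)*1000)
    print(n,'x travel',t.round(1),'|',np.linalg.norm(t).round(1),'twist',w.round(4),'|',np.linalg.norm(w).round(3)); return p,q
E
python3 - <<'E'
from h import *
from scipy.spatial.transform import Slerp
q0=R.from_quat(manip.sense()['eef_rot']); qf=ori(40); qm=Slerp([0,1],R.concatenate([q0,qf]))(0.5)
p,q=plan([.40,.32,.36],qm,14); plan(M(-105,0,190),qf,14,p,q); print(M(-105,0,190)); print(np.array(imaging.camera_model('wrist')['hand_eye']).round(3))
E
```

```text
14 x travel [-21.3 -18.1  -7.5] | 28.9 twist [-0.0048 -0.0246 -0.0131] | 0.028
14 x travel [ -1.5 -23.3  14.2] | 27.3 twist [-0.0048 -0.0246 -0.0131] | 0.028
[ 5.16894516e-01 -1.57727490e-04  1.90000000e-01]
[[-0.001 -0.972 -0.237  0.067]
 [ 1.    -0.001 -0.001  0.   ]
 [ 0.001 -0.237  0.972 -0.17 ]
 [ 0.     0.     0.     1.   ]]
```

Request:
{"fn": "drive_tool", "kwargs": {"steps": [{"travel":[-21.3,-18.1,-7.5],"twist":[-0.0048,-0.0246,-0.0131],"grip":1},{"travel":[-21.3,-18.1,-7.5],"twist":[-0.0048,-0.0246,-0.0131],"grip":1},{"travel":[-21.3,-18.1,-7.5],"twist":[-0.0048,-0.0246,-0.0131],"grip":1},{"travel":[-21.3,-18.1,-7.5],"twist":[-0.0048,-0.0246,-0.0131],"grip":1},{"travel":[-21.3,-18.1,-7.5],"twist":[-0.0048,-0.0246,-0.0131],"grip":1},{"travel":[-21.3,-18.1,-7.5],"twist":[-0.0048,-0.0246,-0.0131],"grip":1},{"travel":[-21.3,-18.1,-7.5],"twist":[-0.0048,-0.0246,-0.0131],"grip":1},{"travel":[-21.3,-18.1,-7.5],"twist":[-0.0048,-0.0246,-0.0131],"grip":1},{"travel":[-21.3,-18.1,-7.5],"twist":[-0.0048,-0.0246,-0.0131],"grip":1},{"travel":[-21.3,-18.1,-7.5],"twist":[-0.0048,-0.0246,-0.0131],"grip":1},{"travel":[-21.3,-18.1,-7.5],"twist":[-0.0048,-0.0246,-0.0131],"grip":1},{"travel":[-21.3,-18.1,-7.5],"twist":[-0.0048,-0.0246,-0.0131],"grip":1},{"travel":[-21.3,-18.1,-7.5],"twist":[-0.0048,-0.0246,-0.0131],"grip":1},{"travel":[-21.3,-18.1,-7.5],"twist":[-0.0048,-0.0246,-0.0131],"grip":1}]}}

```text
time_s: 1.27
eef_pos: [0.405, 0.3075, 0.3579]
eef_rot: [0.035, 0.984, 0.001, 0.177]
force: [0.0, 0.2, 1.1]
width: 0.0918
```

```bash
python3 - <<'E'
from h import *
plan(M(-105,0,190),ori(40),16); print(manip.sense()['joint_positions'].round(2))
E
```

```text
16 x travel [ -0.8 -19.5  12.3] | 23.1 twist [-0.0048 -0.0213 -0.01  ] | 0.024
[-1.08 -0.05  0.17  1.96  0.34  1.04  0.45]
```

Request:
{"fn": "drive_tool", "kwargs": {"steps": [{"travel":[-0.8,-19.5,12.3],"twist":[-0.0048,-0.0213,-0.01],"grip":1},{"travel":[-0.8,-19.5,12.3],"twist":[-0.0048,-0.0213,-0.01],"grip":1},{"travel":[-0.8,-19.5,12.3],"twist":[-0.0048,-0.0213,-0.01],"grip":1},{"travel":[-0.8,-19.5,12.3],"twist":[-0.0048,-0.0213,-0.01],"grip":1},{"travel":[-0.8,-19.5,12.3],"twist":[-0.0048,-0.0213,-0.01],"grip":1},{"travel":[-0.8,-19.5,12.3],"twist":[-0.0048,-0.0213,-0.01],"grip":1},{"travel":[-0.8,-19.5,12.3],"twist":[-0.0048,-0.0213,-0.01],"grip":1},{"travel":[-0.8,-19.5,12.3],"twist":[-0.0048,-0.0213,-0.01],"grip":1},{"travel":[-0.8,-19.5,12.3],"twist":[-0.0048,-0.0213,-0.01],"grip":1},{"travel":[-0.8,-19.5,12.3],"twist":[-0.0048,-0.0213,-0.01],"grip":1},{"travel":[-0.8,-19.5,12.3],"twist":[-0.0048,-0.0213,-0.01],"grip":1},{"travel":[-0.8,-19.5,12.3],"twist":[-0.0048,-0.0213,-0.01],"grip":1},{"travel":[-0.8,-19.5,12.3],"twist":[-0.0048,-0.0213,-0.01],"grip":1},{"travel":[-0.8,-19.5,12.3],"twist":[-0.0048,-0.0213,-0.01],"grip":1},{"travel":[-0.8,-19.5,12.3],"twist":[-0.0048,-0.0213,-0.01],"grip":1},{"travel":[-0.8,-19.5,12.3],"twist":[-0.0048,-0.0213,-0.01],"grip":1},{"travel":[0,0,0],"twist":[0,0,0],"grip":1}]}}

```text
time_s: 2.68
eef_pos: [0.5025, 0.0269, 0.2253]
eef_rot: [-0.03, 0.947, 0.01, 0.318]
force: [-0.8, 1.7, 0.8]
width: 0.0917
```

```bash
python3 - <<'E'
from h import *
snap('wrist','w1')
X=cloud('wrist','w1'); L=R.from_euler('z',MY).inv().apply((X-MO).reshape(-1,3)).reshape(X.shape)*1000
np.save('pics/L.npy',L)
q=L.reshape(-1,3)
def rect(m,n):
    print(n,m.sum(),cv2.minAreaRect(q[m,:2].astype(np.float32)),np.median(q[m,2]))
inn=(abs(q[:,0])<75)&(abs(q[:,1])<75)
rect(inn&(abs(q[:,2]-36)<3),'face'); rect(inn&(q[:,2]>43)&(q[:,2]<52)&(abs(q[:,1])<25)&(abs(q[:,0]+4)<25),'pat top')
s=manip.sense(); print(s['joint_positions'].round(2), mloc(s['eef_pos']).round(1))
plan(M(-105,0,190),ori(40),4)
E
```

```text
face 7541 ((5.8574066162109375, -0.16851043701171875), (119.86540222167969, 133.2843780517578), 89.97337341308594) 35.57212886256503
pat top 485 ((-3.660430908203125, -0.5179662704467773), (36.56441116333008, 23.96392059326172), 0.5231412649154663) 47.43475034432984
[-0.44 -0.07  0.27  2.44  0.54  0.15  0.97] [-117.2   29.6  224.9]
4 x travel [ 2.8 -7.3  8.9] | 11.8 twist [-0.0063 -0.0127 -0.0082] | 0.016
```

View pics/w1.png

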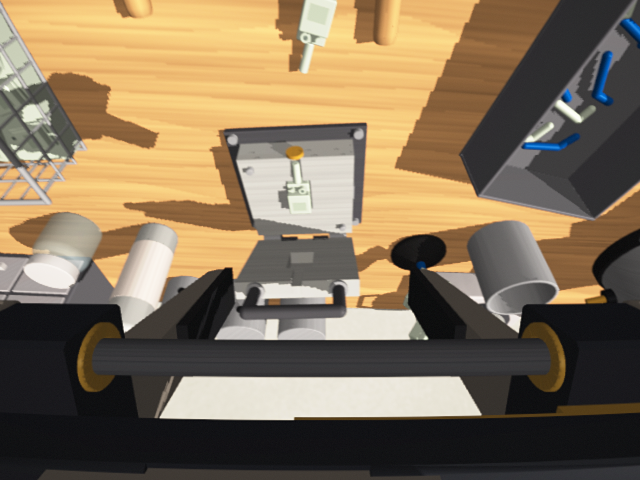

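The wrist view shows the pattern in its pocket at (299,195) with the runner towards the robot. The handle is at (293,310) and the fingers are clear. The wrist cloud agrees with the mould pose to about 1 mm. Joints 4 and 6 are at their limits here, so I'm moving outward.

```bash
python3 - <<'E'
from h import *
plan(M(-60,0,121),ori(40),10)
plan(M(-60,0,121),ori(38),10)
E
```

```text
10 x travel [ 1.9 -2.8 11.7] | 12.2 twist [-0.0025 -0.0051 -0.0033] | 0.007
10 x travel [ 1.7 -2.8 11.8] | 12.2 twist [-0.0025 -0.0016 -0.0033] | 0.004
```

Request:
{"fn": "drive_tool", "kwargs": {"steps": [{"travel":[1.9,-2.8,11.7],"twist":[-0.0025,-0.0051,-0.0033],"grip":1},{"travel":[1.9,-2.8,11.7],"twist":[-0.0025,-0.0051,-0.0033],"grip":1},{"travel":[1.9,-2.8,11.7],"twist":[-0.0025,-0.0051,-0.0033],"grip":1},{"travel":[1.9,-2.8,11.7],"twist":[-0.0025,-0.0051,-0.0033],"grip":1},{"travel":[1.9,-2.8,11.7],"twist":[-0.0025,-0.0051,-0.0033],"grip":1},{"travel":[1.9,-2.8,11.7],"twist":[-0.0025,-0.0051,-0.0033],"grip":1},{"travel":[1.9,-2.8,11.7],"twist":[-0.0025,-0.0051,-0.0033],"grip":1},{"travel":[1.9,-2.8,11.7],"twist":[-0.0025,-0.0051,-0.0033],"grip":1}]}}

```text
time_s: 3.4
eef_pos: [0.5378, 0.0181, 0.206]
eef_rot: [-0.037, 0.945, 0.012, 0.325]
force: [0.8, -0.2, 0.9]
width: 0.0918
```

```bash
python3 - <<'E'
from h import *
s=manip.sense(); print(s['time_s'],s['joint_positions'].round(2), mloc(s['eef_pos']).round(1), np.degrees((ori(40).inv()*R.from_quat(s['eef_rot'])).as_rotvec()).round(1))
plan(M(-60,0,121),ori(40),10)
E
```

```text
3.4 [-1.63 -0.16  1.53  2.44  1.3   0.15  0.36] [-82.2  15.9 206. ] [1.1 2.  1.2]
10 x travel [ 3.6 -1.6  8. ] | 8.9 twist [-0.002  -0.0035 -0.0021] | 0.005
```

```bash
cat > fk.py <<'E'
import numpy as np
from scipy.spatial.transform import Rotation as R
LIM=np.array([[-2.53,2.53],[-.31,2.02],[-1.57,1.55],[.28,2.44],[-1.29,4.43],[.15,1.84],[-2.92,2.92]])
def fk(q,P):
    b,H,L1,L2,L3,y7,s1,s3,s5=P[:9]
    z=lambda a:R.from_euler('z',a); y=lambda a:R.from_euler('y',a)
    A=z(b+q[0])*y(q[1]); p=np.array([0,0,H])+A.apply([0,0,L1])
    A=A*z(q[2])*y(q[3]); p=p+A.apply([0,0,L2])
    A=A*z(q[4])*y(q[5])*z(q[6]+y7); p=p+A.apply([0,0,L3])
    return p,A
E
python3 - <<'E'
from h import *; from fk import *; from scipy.optimize import least_squares
s=manip.sense()
D=[([-1.33600133,0.46827768,-0.01159246,1.60350484,0.00602532,1.07138383,-0.0563028],[0.17819194,0.62457214,0.21375406],[1.38483213e-01,9.90364482e-01,-7.69125405e-04,-3.72072556e-05]),
([-1.08,-.05,.17,1.96,.34,1.04,.45],[.405,.3075,.3579],[.035,.984,.001,.177]),
([-.44,-.07,.27,2.44,.54,.15,.97],[.5025,.0269,.2253],[-.03,.947,.01,.318]),
(s['joint_positions'],s['eef_pos'],s['eef_rot'])]
def res(P):
    o=[]
    for q,p,r in D:
        a,A=fk(q,P); o+=list((a-p)*3)+list((A.inv()*R.from_quat(r)).as_rotvec())
    return o
best=min((least_squares(res,[b,.36,.42,.4,.3,y,1,1,1]) for b in (2.6,-.5,1) for y in (0,1.5,3,-1.5)),key=lambda r:r.cost)
print(best.cost,best.x.round(4)); print(np.array(best.fun).reshape(-1,6).round(3))
np.save('P.npy',best.x)
E
```

```text
1.4096147923474687 [-0.0668  1.6886 -0.6366 -0.2694  1.1053  4.7671  1.      1.      1.    ]
[[-0.789 -0.318 -0.208  0.003 -0.     0.434]
 [-0.449 -0.424 -0.755 -0.004 -0.001  0.017]
 [ 0.033 -0.268  0.409 -0.119 -0.002 -0.218]
 [-0.136 -0.461  0.553 -0.134  0.004 -0.233]]
```

```bash
cat > fk.py <<'E'
import numpy as np
from scipy.spatial.transform import Rotation as R
LIM=np.array([[-2.53,2.53],[-.31,2.02],[-1.57,1.55],[.28,2.44],[-1.29,4.43],[.15,1.84],[-2.92,2.92]])
def fk(q,P,sg):
    b,H,L1,L2,L3,y7=P[:6]
    z=lambda a:R.from_euler('z',a); y=lambda a:R.from_euler('y',a)
    A=z(b+sg[0]*q[0])*y(q[1]); p=np.array([0,0,H])+A.apply([0,0,L1])
    A=A*z(sg[1]*q[2])*y(q[3]); p=p+A.apply([0,0,L2])
    A=A*z(sg[2]*q[4])*y(q[5])*z(sg[3]*q[6]+y7); p=p+A.apply([0,0,L3])
    return p,A
E
python3 - <<'E'
from h import *; from fk import *; from scipy.optimize import least_squares; import itertools
s=manip.sense()
D=[([-1.33600133,0.46827768,-0.01159246,1.60350484,0.00602532,1.07138383,-0.0563028],[0.17819194,0.62457214,0.21375406],[1.38483213e-01,9.90364482e-01,-7.69125405e-04,-3.72072556e-05]),
([-1.08,-.05,.17,1.96,.34,1.04,.45],[.405,.3075,.3579],[.035,.984,.001,.177]),
([-.44,-.07,.27,2.44,.54,.15,.97],[.5025,.0269,.2253],[-.03,.947,.01,.318]),
(s['joint_positions'],s['eef_pos'],s['eef_rot'])]
def res(P,sg):
    o=[]
    for q,p,r in D:
        a,A=fk(q,P,sg); o+=list((a-p)*3)+list((A.inv()*R.from_quat(r)).as_rotvec())
    return o
out=[]
for sg in itertools.product((1,-1),repeat=4):
  for b in (0,2.6):
    for y in (0,3):
      r=least_squares(res,[b,.36,.42,.4,.3,y],args=(sg,)); out.append((r.cost,sg,r.x.round(4),r.x,r.fun))
out.sort(key=lambda r:r[0])
for o in out[:4]: print(o[:3])
print(np.array(out[0][4]).reshape(-1,6).round(3)); np.savez('P.npz',P=out[0][3],sg=out[0][1])
E
```

```text
(np.float64(0.0037550968050435083), (-1, -1, -1, -1), array([-0.0439,  0.3512,  0.5049,  0.4775,  0.3601,  1.5355]))
(np.float64(0.003755096805043546), (-1, -1, -1, -1), array([-0.0439,  0.3512,  0.5049,  0.4775,  0.3601,  1.5355]))
(np.float64(1.051350964974837), (-1, -1, -1, 1), array([-0.0639,  0.3637,  0.4855,  0.4851,  0.3481,  0.6578]))
(np.float64(1.0513509649789636), (-1, -1, -1, 1), array([-0.0639,  0.3637,  0.4855,  0.4851,  0.3481,  0.6578]))
[[-0.017 -0.006 -0.004 -0.    -0.    -0.009]
 [-0.008  0.018  0.002 -0.014 -0.001 -0.001]
 [ 0.027  0.038 -0.006 -0.024 -0.006  0.009]
 [-0.022 -0.048  0.008 -0.027 -0.001  0.001]]
```

```bash
cat >> fk.py <<'E'
import h
z=np.load('P.npz'); P=z['P']; sg=z['sg']
def F(q): return fk(q,P,sg)
def err(q,p,A):
    a,B=F(q); return np.r_[np.array(p)-a, (A*B.inv()).as_rotvec()]
def jac(q):
    p,A=F(q); J=np.zeros((6,7))
    for i in range(7):
        d=np.array(q,float); d[i]+=1e-5; b,B=F(d); J[:,i]=np.r_[(b-p)/1e-5,(B*A.inv()).as_rotvec()/1e-5]
    return J
def sim(q,tgts,lam=.02,it=6,vmax=.12):
    q=np.array(q,float)
    for p,A in tgts:
        q0=q.copy()
        for _ in range(it):
            e=err(q,p,A); J=jac(q); free=np.ones(7,bool)
            for _ in range(4):
                Jf=J*free; dq=Jf.T@np.linalg.solve(Jf@Jf.T+lam**2*np.eye(6),e)
                bad=free&(((q+dq>LIM[:,1]-.001)&(dq>0))|((q+dq<LIM[:,0]+.001)&(dq<0)))
                if not bad.any(): break
                free&=~bad
            q=np.clip(np.clip(q+dq,q0-vmax,q0+vmax),LIM[:,0],LIM[:,1])
    return q,err(q,p,A)
E
python3 - <<'E'
from h import *; from fk import *; from scipy.optimize import least_squares
s=manip.sense(); q0=s['joint_positions']; rng=np.random.default_rng(0)
for name,pt,tl in (('grasp40',M(3,0,45),40),('grasp36',M(3,0,45),36),('pre',M(-60,0,121),40)):
    sol=[]
    for k in range(60):
        g=rng.uniform(LIM[:,0]+.02,LIM[:,1]-.02)
        r=least_squares(lambda q:np.r_[err(q,pt,ori(tl))*50,.02*(q-g)],g,bounds=(LIM[:,0],LIM[:,1]))
        if np.abs(err(r.x,pt,ori(tl))).max()<.01: sol.append(r.x)
    sol=np.array(sol); print(name,len(sol)); 
    if len(sol):
        mg=np.minimum(sol-LIM[:,0],LIM[:,1]-sol).min(1); 
        for i in np.argsort(-mg)[:4]: print(mg[i].round(2),sol[i].round(2))
        d=np.linalg.norm(sol-q0,axis=1); 
        for i in np.argsort(d)[:3]: print('near',d[i].round(2),sol[i].round(2))
E
```

```text
grasp40 40
0.13 [ 0.63  0.71 -0.74  2.31  2.63  0.5  -0.73]
0.13 [ 0.9   0.96 -1.08  2.31  2.36  0.71 -0.25]
0.13 [ 0.72  0.77 -0.85  2.31  2.53  0.55 -0.57]
0.13 [ 0.97  1.11 -1.21  2.31  2.3   0.83 -0.08]
near 3.67 [ 0.31  0.59 -0.36  2.31  3.01  0.42 -1.24]
near 3.68 [ 0.44  0.62 -0.51  2.31  2.86  0.44 -1.05]
near 3.69 [ 0.18  0.56 -0.21  2.31  3.17  0.42 -1.44]
grasp36 45
0.17 [ 0.54  0.63 -0.64  2.27  2.52  0.36 -0.69]
0.17 [ 0.64  0.69 -0.76  2.27  2.4   0.42 -0.51]
0.17 [ 0.93  1.01 -1.18  2.27  2.14  0.75 -0.02]
0.17 [ 0.7   0.73 -0.84  2.27  2.33  0.46 -0.42]
near 3.54 [ 0.4   0.59 -0.48  2.27  2.72  0.32 -0.94]
near 3.54 [ 0.4   0.58 -0.48  2.27  2.73  0.31 -0.95]
near 3.54 [ 0.35  0.57 -0.42  2.27  2.8   0.3  -1.04]
pre 38
0.0 [ 0.54  0.34 -0.57  2.44  2.96  0.28 -1.21]
0.0 [ 1.18  1.21 -1.56  2.44  2.05  1.04  0.17]
0.0 [ 1.18  1.23 -1.57  2.44  2.05  1.06  0.18]
0.0 [ 1.16  0.97 -1.44  2.44  2.07  0.82  0.02]
near 3.82 [ 0.51  0.33 -0.55  2.44  2.99  0.28 -1.25]
near 3.82 [ 0.54  0.34 -0.57  2.44  2.96  0.28 -1.21]
near 3.83 [ 0.54  0.34 -0.58  2.44  2.96  0.28 -1.2 ]
```

```bash
python3 - <<'E'
from h import *; from fk import *
from scipy.spatial.transform import Slerp
def line(p0,A0,p1,A1,n):
    S=Slerp([0,1],R.concatenate([A0,A1])); return [(np.array(p0)+(np.array(p1)-p0)*k/n,S(k/n)) for k in range(1,n+1)]
# validate on history
qs=np.array([-1.336,.468,-.0116,1.6035,.006,1.0714,-.0563]); p0,A0=F(qs)
pa,Aa=np.array([.405,.3075,.3579]),R.from_quat([.035,.984,.001,.177])
q,e=sim(qs,line(p0,A0,pa,Aa,14)); print('leg1 sim',q.round(2),'real [-1.08,-.05,.17,1.96,.34,1.04,.45]',np.abs(e).max().round(3))
q,e=sim(q,line(pa,Aa,M(-117,30,225),ori(38),16)); print('leg2 sim',q.round(2),'real [-.44,-.07,.27,2.44,.54,.15,.97]',np.abs(e).max().round(3))
q0=manip.sense()['joint_positions']
for qB in ([.63,.71,-.74,2.31,2.63,.5,-.73],[.31,.59,-.36,2.31,3.01,.42,-1.24]):
    qB=np.array(qB); n=30; path=[F(q0+(qB-q0)*k/n) for k in range(1,n+1)]
    for k in range(0,n,4): print(k,path[k][0].round(3),'toolz',path[k][1].as_matrix()[:,2].round(2),'tooly',path[k][1].as_matrix()[:,1].round(2))
    q,e=sim(q0,path); print('track',q.round(2),np.abs(e).max().round(3))
E
```

```text
leg1 sim [-1.09 -0.06  0.2   1.97  0.33  1.02  0.47] real [-1.08,-.05,.17,1.96,.34,1.04,.45] 0.0
leg2 sim [-1.05 -0.2   0.86  2.42  0.66  0.22  0.9 ] real [-.44,-.07,.27,2.44,.54,.15,.97] 0.04
0 [ 0.536 -0.007  0.217] toolz [ 0.63 -0.02 -0.78] tooly [-0.06  1.   -0.07]
4 [ 0.552 -0.04   0.235] toolz [ 0.66 -0.16 -0.74] tooly [-0.04  0.97 -0.24]
8 [ 0.564 -0.064  0.225] toolz [ 0.65 -0.26 -0.71] tooly [-0.05  0.92 -0.38]
12 [ 0.573 -0.08   0.187] toolz [ 0.62 -0.32 -0.72] tooly [-0.08  0.88 -0.46]
16 [ 0.577 -0.083  0.13 ] toolz [ 0.58 -0.32 -0.75] tooly [-0.13  0.87 -0.47]
20 [ 0.578 -0.069  0.07 ] toolz [ 0.55 -0.25 -0.8 ] tooly [-0.16  0.9  -0.4 ]
24 [ 0.586 -0.036  0.03 ] toolz [ 0.55 -0.13 -0.82] tooly [-0.16  0.96 -0.25]
28 [0.615 0.005 0.034] toolz [ 0.61  0.03 -0.79] tooly [-0.11  0.99 -0.05]
track [ 0.27  0.58 -0.32  2.31  3.05  0.42 -1.3 ] 0.0
0 [ 0.536 -0.007  0.217] toolz [ 0.63 -0.01 -0.78] tooly [-0.05  1.   -0.06]
4 [ 0.556 -0.038  0.24 ] toolz [ 0.67 -0.14 -0.73] tooly [-0.02  0.98 -0.2 ]
8 [ 0.574 -0.061  0.243] toolz [ 0.68 -0.23 -0.69] tooly [-0.01  0.95 -0.32]
12 [ 0.59  -0.074  0.223] toolz [ 0.68 -0.28 -0.68] tooly [-0.01  0.92 -0.39]
16 [ 0.603 -0.077  0.183] toolz [ 0.67 -0.28 -0.69] tooly [-0.04  0.91 -0.41]
20 [ 0.611 -0.067  0.13 ] toolz [ 0.65 -0.23 -0.73] tooly [-0.08  0.93 -0.36]
24 [ 0.616 -0.042  0.078] toolz [ 0.63 -0.13 -0.76] tooly [-0.1   0.96 -0.24]
28 [ 0.623 -0.001  0.046] toolz [ 0.63  0.02 -0.77] tooly [-0.11  0.99 -0.06]
track [ 0.14  0.56 -0.17  2.31  3.2   0.42 -1.49] 0.0
```

```bash
cat >> fk.py <<'E'
from scipy.optimize import least_squares
def ik(p,A,g,w=.02):
    r=least_squares(lambda q:np.r_[err(q,p,A)*50,w*(q-g)],np.clip(g,LIM[:,0]+.01,LIM[:,1]-.01),bounds=(LIM[:,0],LIM[:,1])); return r.x,np.abs(err(r.x,p,A)).max()
E
python3 - <<'E'
from h import *; from fk import *
q0=manip.sense()['joint_positions']
for tl,pm in ((36,(-50,0,150)),(34,(-60,0,180)),(32,(-60,0,210))):
  for g in ([.4,.5,-.4,2.35,2.8,.4,-1.1],[.8,.8,-.9,2.35,2.4,.6,-.3],[0,.5,0,2.35,3.2,.4,-1.5]):
    qP,e=ik(M(*pm),ori(tl),np.array(g)); n=24
    path=[F(q0+(qP-q0)*k/n) for k in range(n+1)]; m=np.array([mloc(p) for p,_ in path])
    q,es=sim(q0,path[1:]); print(tl,pm,'ik',e.round(3),qP.round(2),'maxx',m[:,0].max().round(),'y',m[:,1].min().round(),m[:,1].max().round(),'z',m[:,2].min().round(),m[:,2].max().round(),'sim',q.round(2),np.abs(es).max().round(3))
E
```

```text
36 (-50, 0, 150) ik 0.0 [ 0.79  0.31 -0.87  2.37  1.99  0.15 -0.24] maxx -50.0 y -34.0 1.0 z 139.0 239.0 sim [ 0.45  0.3  -0.54  2.37  2.01  0.16 -0.27] 0.088
36 (-50, 0, 150) ik 0.0 [ 0.79  0.31 -0.87  2.37  1.98  0.15 -0.24] maxx -50.0 y -34.0 1.0 z 139.0 239.0 sim [ 0.45  0.3  -0.54  2.37  2.01  0.16 -0.27] 0.088
36 (-50, 0, 150) ik 0.0 [-0.21  0.22  0.23  2.37  4.3   0.15 -2.65] maxx -22.0 y -34.0 1.0 z 150.0 268.0 sim [-1.67 -0.31  1.54  2.42  1.27  0.25  0.48] 0.052
34 (-60, 0, 180) ik 0.0 [ 1.23  0.57 -1.47  2.34  1.48  0.5   0.36] maxx -60.0 y -49.0 6.0 z 82.0 229.0 sim [ 0.48  0.21 -0.6   2.34  0.93  0.15  0.78] 0.082
34 (-60, 0, 180) ik 0.0 [ 1.25  0.73 -1.57  2.34  1.55  0.67  0.34] maxx -60.0 y -59.0 16.0 z 44.0 226.0 sim [ 0.37  0.19 -0.52  2.34  0.92  0.15  0.79] 0.1
34 (-60, 0, 180) ik 0.03 [-0.32  0.2   0.34  2.39  4.43  0.15 -2.79] maxx -28.0 y -31.0 3.0 z 150.0 266.0 sim [-1.67 -0.29  1.55  2.44  1.23  0.24  0.5 ] 0.045
32 (-60, 0, 210) ik 0.0 [ 1.31  0.53 -1.57  2.29  1.21  0.54  0.59] maxx -60.0 y -44.0 7.0 z 102.0 233.0 sim [ 0.28  0.08 -0.34  2.29 -0.16  0.23  1.83] 0.043
32 (-60, 0, 210) ik 0.0 [ 1.31  0.53 -1.57  2.29  1.21  0.54  0.59] maxx -60.0 y -44.0 7.0 z 102.0 233.0 sim [ 0.28  0.08 -0.34  2.29 -0.16  0.23  1.83] 0.043
32 (-60, 0, 210) ik 0.067 [-0.37  0.21  0.38  2.4   4.43  0.15 -2.81] maxx -31.0 y -30.0 6.0 z 143.0 263.0 sim [-1.69 -0.31  1.54  2.44  1.26  0.27  0.47] 0.048
```

```bash
cat >> fk.py <<'E'
def groups(q0,q1,n,g):
    "pose rows along a joint-space line, in n rows, constant over g rows"
    for k in range(0,n,g):
        (pa,A),(pb,B)=F(q0+(q1-q0)*k/n),F(q0+(q1-q0)*(k+g)/n)
        h.plan(pb,B,g,pa,A); print('   -> mould',h.mloc(pb).round())
E
python3 - <<'E'
from h import *; from fk import *
q0=manip.sense()['joint_positions']
groups(q0,np.array([.79,.31,-.87,2.37,1.99,.15,-.24]),24,4)
E
```

```text
4 x travel [-7.2 -4.7 -2.9] | 9.1 twist [ 0.0198 -0.0136 -0.0154] | 0.029
   -> mould [-77. -17. 237.]
4 x travel [-0.5 -2.7  2.3] | 3.6 twist [ 0.0147  0.0014 -0.0153] | 0.021
   -> mould [-70. -29. 233.]
4 x travel [4.4 0.3 6. ] | 7.4 twist [ 0.0038  0.0113 -0.0097] | 0.015
   -> mould [-69. -34. 204.]
4 x travel [5.7 3.  7.1] | 9.6 twist [-0.009   0.0128  0.    ] | 0.016
   -> mould [-70. -31. 166.]
4 x travel [2.6 4.5 5. ] | 7.2 twist [-0.0195  0.005   0.0109] | 0.023
   -> mould [-67. -17. 140.]
4 x travel [-4.4  4.   0.1] | 6.0 twist [-0.0242 -0.0105  0.0191] | 0.033
   -> mould [-53.  -1. 149.]
```

Request:
{"fn": "drive_tool", "kwargs": {"steps": [{"travel":[-7.2,-4.7,-2.9],"twist":[0.0198,-0.0136,-0.0154],"grip":1},{"travel":[-7.2,-4.7,-2.9],"twist":[0.0198,-0.0136,-0.0154],"grip":1},{"travel":[-7.2,-4.7,-2.9],"twist":[0.0198,-0.0136,-0.0154],"grip":1},{"travel":[-7.2,-4.7,-2.9],"twist":[0.0198,-0.0136,-0.0154],"grip":1},{"travel":[-0.5,-2.7,2.3],"twist":[0.0147,0.0014,-0.0153],"grip":1},{"travel":[-0.5,-2.7,2.3],"twist":[0.0147,0.0014,-0.0153],"grip":1},{"travel":[-0.5,-2.7,2.3],"twist":[0.0147,0.0014,-0.0153],"grip":1},{"travel":[-0.5,-2.7,2.3],"twist":[0.0147,0.0014,-0.0153],"grip":1}]}}

```text
time_s: 4.07
eef_pos: [0.5609, 0.0079, 0.2285]
eef_rot: [-0.086, 0.93, -0.066, 0.35]
force: [1.1, 6.3, -1.9]
width: 0.0925
```

```bash
cat >> fk.py <<'E'
def st():
    s=h.manip.sense(); A=R.from_quat(s['eef_rot']); print(round(s['time_s'],2),'q',s['joint_positions'].round(2),'mould',h.mloc(s['eef_pos']).round(1),'rot off',np.degrees((h.ori(40).inv()*A).as_rotvec()).round(1),'f',s['force'].round(1),'w',round(s['width'],4)); return s['joint_positions']
E
python3 - <<'E'
from h import *; from fk import *
q0=st(); p,A=F(q0); print('fkerr',(p-manip.sense()['eef_pos']).round(4))
for g in ([.79,.31,-.87,2.37,1.99,.15,-.24],[.63,.71,-.74,2.31,2.63,.5,-.73],[.31,.59,-.36,2.31,3.01,.42,-1.24]):
    print(g); groups(q0,np.array(g),20,4)
E
```

```text
4.07 q [-1.59 -0.01  1.48  2.41  1.5   0.15  0.2 ] mould [-60.4   3.3 228.5] rot off [ 7.7 -0.7 -7.2] f [ 1.1  6.3 -1.9] w 0.0925
fkerr [-0.0063 -0.0219  0.003 ]
[0.79, 0.31, -0.87, 2.37, 1.99, 0.15, -0.24]
4 x travel [ 0.1 -2.3  2.1] | 3.2 twist [ 0.0117  0.0021 -0.0109] | 0.016
   -> mould [-64. -28. 227.]
4 x travel [5.2 0.8 6. ] | 8.0 twist [ 0.0014  0.0123 -0.0061] | 0.014
   -> mould [-65. -34. 196.]
4 x travel [6.4 3.6 7.1] | 10.2 twist [-0.0116  0.0136  0.0039] | 0.018
   -> mould [-70. -31. 155.]
4 x travel [2.5 4.7 4.4] | 6.9 twist [-0.0218  0.004   0.0153] | 0.027
   -> mould [-69. -17. 132.]
4 x travel [-5.9  3.5 -1.6] | 7.1 twist [-0.0249 -0.0142  0.023 ] | 0.037
   -> mould [-53.  -1. 149.]
[0.63, 0.71, -0.74, 2.31, 2.63, 0.5, -0.73]
4 x travel [-0.2 -9.   4.7] | 10.2 twist [ 0.0401  0.0045 -0.032 ] | 0.052
   -> mould [-57. -56. 228.]
4 x travel [ 8.2  0.5 12.9] | 15.2 twist [ 0.0148  0.0177 -0.025 ] | 0.034
   -> mould [-51. -81. 173.]
4 x travel [10.3 10.5 15.5] | 21.3 twist [-0.0168  0.0153 -0.0044] | 0.023
   -> mould [-53. -80.  88.]
4 x travel [ 3.  14.5 11.3] | 18.6 twist [-0.0402 -0.0044  0.0273] | 0.049
   -> mould [-45. -44.  24.]
4 x travel [-14.8   9.7   1.5] | 17.8 twist [-0.0459 -0.0395  0.0583] | 0.084
   -> mould [ 6.  2. 45.]
[0.31, 0.59, -0.36, 2.31, 3.01, 0.42, -1.24]
4 x travel [-3.2 -9.3  3.4] | 10.4 twist [ 0.0355 -0.0037 -0.0196] | 0.041
   -> mould [-51. -54. 239.]
4 x travel [ 2.9 -1.8  9.8] | 10.4 twist [ 0.0161  0.0051 -0.0157] | 0.023
   -> mould [-35. -76. 208.]
4 x travel [ 7.1  6.5 13.2] | 16.3 twist [-0.0098  0.0079 -0.0022] | 0.013
   -> mould [-23. -79. 144.]
4 x travel [ 6.8 12.3 12.3] | 18.7 twist [-0.034   0.0026  0.0206] | 0.04
   -> mould [-15. -53.  74.]
4 x travel [-0.6 14.   7.3] | 15.8 twist [-0.0505 -0.0129  0.0457] | 0.069
   -> mould [ 5. -1. 44.]
```

```bash
python3 - <<'E'
from h import *; from fk import *; from scipy.optimize import least_squares
s=manip.sense()
D=[([-1.33600133,0.46827768,-0.01159246,1.60350484,0.00602532,1.07138383,-0.0563028],[0.17819194,0.62457214,0.21375406],[1.38483213e-01,9.90364482e-01,-7.69125405e-04,-3.72072556e-05]),
([-1.08,-.05,.17,1.96,.34,1.04,.45],[.405,.3075,.3579],[.035,.984,.001,.177]),
([-.44,-.07,.27,2.44,.54,.15,.97],[.5025,.0269,.2253],[-.03,.947,.01,.318]),
([-1.63,-.16,1.53,2.44,1.3,.15,.36],[.5378,.0181,.206],[-.037,.945,.012,.325]),
(s['joint_positions'],s['eef_pos'],s['eef_rot'])]
z_=lambda a:R.from_euler('z',a); y_=lambda a:R.from_euler('y',a)
def fk2(q,P):
    b,H,L1,L2,L3,y7,a1,a2,a3,a4,o2,o4,o6,b3,b5=P; q=np.array(q)
    A=z_(b-q[0]); p=np.array([0,0,H])+A.apply([a1,0,0]); A=A*y_(q[1]+o2); p=p+A.apply([0,0,L1])
    A=A*z_(b3-q[2]); p=p+A.apply([a2,0,0]); A=A*y_(q[3]+o4); p=p+A.apply([a3,0,L2])
    A=A*z_(b5-q[4]); A=A*y_(q[5]+o6); p=p+A.apply([a4,0,0]); A=A*z_(y7-q[6]); return p+A.apply([0,0,L3]),A
x0=np.array([0,.36,.5,.47,.36,1.57]+[0]*9)
def res(P,D=D):
    o=[]
    for q,p,r in D:
        a,A=fk2(q,P); o+=list((a-p)*3)+list((A.inv()*R.from_quat(r)).as_rotvec())
    return np.array(o)
r=least_squares(lambda P:np.r_[res(P),(P-x0)*.02],x0); print(r.cost,r.x.round(3)); print(res(r.x).reshape(-1,6).round(3))
E
```

```text
0.004167369002667723 [-0.006  0.357  0.518  0.49   0.39   1.53  -0.02  -0.043 -0.025 -0.024
  0.023  0.011 -0.049 -0.047  0.012]
[[-0.007  0.003  0.005  0.015  0.011 -0.013]
 [ 0.003  0.001 -0.008  0.004 -0.005 -0.001]
 [ 0.029  0.063  0.004 -0.007  0.     0.   ]
 [-0.012 -0.022  0.005 -0.007 -0.005  0.008]
 [-0.022 -0.034 -0.006 -0.001 -0.014  0.006]]
```

Request:
{"fn": "drive_tool", "kwargs": {"steps": [{"travel":[0,0,0],"twist":[0,0,0],"grip":1},{"travel":[0,0,0],"twist":[0,0,0],"grip":1}]}}

```text
time_s: 4.23
eef_pos: [0.5605, 0.0077, 0.2281]
eef_rot: [-0.087, 0.93, -0.068, 0.35]
force: [-0.8, 0.1, 0.1]
width: 0.0922
```

```bash
python3 - <<'E'
from h import *; from fk import *; from scipy.optimize import least_squares
q=st(); s=manip.sense(); print(s['joint_vel'].round(3))
D=[([-1.33600133,0.46827768,-0.01159246,1.60350484,0.00602532,1.07138383,-0.0563028],[0.17819194,0.62457214,0.21375406],[1.38483213e-01,9.90364482e-01,-7.69125405e-04,-3.72072556e-05]),
(s['joint_positions'],s['eef_pos'],s['eef_rot'])]
def res(P):
    o=[]
    for q,p,r in D:
        a,A=fk(q,P,sg); o+=list((a-p)*3)+list((A.inv()*R.from_quat(r)).as_rotvec())
    return np.array(o)
r=least_squares(res,P[:6]); print(r.x.round(4)); print(res(r.x).reshape(-1,6).round(3)); np.savez('P.npz',P=r.x,sg=sg)
E
```

```text
4.23 q [-1.6  -0.01  1.49  2.41  1.5   0.15  0.2 ] mould [-60.8   3.1 228.1] rot off [ 7.9 -0.6 -7.4] f [-0.8  0.1  0.1] w 0.0922
[-0.05   0.016  0.053  0.004  0.003 -0.     0.002]
[-0.0309  0.3785  0.4781  0.4954  0.3506  1.5438]
[[-0.039  0.012  0.008 -0.    -0.    -0.004]
 [-0.002 -0.039 -0.008 -0.02  -0.006  0.004]]
```

Request:
{"fn": "drive_tool", "kwargs": {"steps": [{"travel":[-0.2,-9.0,4.7],"twist":[0.0401,0.0045,-0.032],"grip":1},{"travel":[-0.2,-9.0,4.7],"twist":[0.0401,0.0045,-0.032],"grip":1},{"travel":[-0.2,-9.0,4.7],"twist":[0.0401,0.0045,-0.032],"grip":1},{"travel":[-0.2,-9.0,4.7],"twist":[0.0401,0.0045,-0.032],"grip":1},{"travel":[8.2,0.5,12.9],"twist":[0.0148,0.0177,-0.025],"grip":1},{"travel":[8.2,0.5,12.9],"twist":[0.0148,0.0177,-0.025],"grip":1},{"travel":[0,0,0],"twist":[0,0,0],"grip":1}]}}

```text
time_s: 4.82
eef_pos: [0.5807, -0.0234, 0.1969]
eef_rot: [-0.134, 0.92, -0.17, 0.328]
force: [-0.5, 0.3, 0.4]
width: 0.092
```

```bash
python3 - <<'E'
from h import *; from fk import *
q0=st(); p,A=F(q0); print('fkerr',(p-manip.sense()['eef_pos']).round(4))
for g in ([.63,.71,-.74,2.31,2.63,.5,-.73],[-.6,.5,.7,2.35,2.6,.35,-.8]):
    print(g); groups(q0,np.array(g),16,4)
E
```

```text
4.82 q [-1.07  0.23  0.96  2.38  1.86  0.17 -0.14] mould [-44.  -29.9 196.9] rot off [ 16.9   2.  -16.6] f [-0.5  0.3  0.4] w 0.092
fkerr [-0.0046 -0.0153 -0.0032]
[0.63, 0.71, -0.74, 2.31, 2.63, 0.5, -0.73]
4 x travel [12.2  2.4 13. ] | 18.0 twist [ 0.0061  0.0214 -0.018 ] | 0.029
   -> mould [-59. -67. 126.]
4 x travel [10.2 10.7 12.7] | 19.5 twist [-0.0195  0.0127  0.0019] | 0.023
   -> mould [-71. -59.  49.]
4 x travel [ 0.1 13.5  7.5] | 15.5 twist [-0.0364 -0.0096  0.0286] | 0.047
   -> mould [-62. -16.   6.]
4 x travel [-18.1   9.   -1. ] | 20.3 twist [-0.0382 -0.0427  0.053 ] | 0.078
   -> mould [-6. 28. 43.]
[-0.6, 0.5, 0.7, 2.35, 2.6, 0.35, -0.8]
4 x travel [ 4.4 -9.3  5.6] | 11.7 twist [ 0.0212  0.0061 -0.0048] | 0.023
   -> mould [-50. -91. 185.]
4 x travel [ 4.6 -7.1  6.2] | 10.5 twist [ 0.016   0.0047 -0.0046] | 0.017
   -> mould [ -51. -131.  173.]
4 x travel [ 5.  -4.6  6.6] | 9.5 twist [ 0.0098  0.0035 -0.0038] | 0.011
   -> mould [ -52. -165.  155.]
4 x travel [ 5.6 -2.   6.8] | 9.1 twist [ 0.0031  0.0028 -0.0022] | 0.005
   -> mould [ -56. -192.  131.]
```

Request:
{"fn": "drive_tool", "kwargs": {"steps": [{"travel":[12.2,2.4,13.0],"twist":[0.0061,0.0214,-0.018],"grip":1},{"travel":[12.2,2.4,13.0],"twist":[0.0061,0.0214,-0.018],"grip":1},{"travel":[12.2,2.4,13.0],"twist":[0.0061,0.0214,-0.018],"grip":1},{"travel":[12.2,2.4,13.0],"twist":[0.0061,0.0214,-0.018],"grip":1},{"travel":[0,0,0],"twist":[0,0,0],"grip":1}]}}

```text
time_s: 5.23
eef_pos: [0.5742, -0.045, 0.1282]
eef_rot: [-0.156, 0.926, -0.197, 0.283]
force: [-0.1, -0.4, -0.2]
width: 0.0921
```

```bash
python3 - <<'E'
from h import *; from fk import *
from scipy.spatial.transform import Slerp
q0=st(); p,A=F(q0); s=manip.sense(); d=p-s['eef_pos']; print('fkerr',d.round(4))
def line(p0,A0,p1,A1,n):
    S=Slerp([0,1],R.concatenate([A0,A1])); return [(np.array(p0)+(np.array(p1)-p0)*k/n,S(k/n)) for k in range(1,n+1)]
for tl in (36,38,40,42):
    A1=ori(tl); a=np.radians(tl); p1=M(3-95*np.sin(a),0,45+95*np.cos(a))+d
    q,e=sim(q0,line(p,A,p1,A1,10)); q2,e2=sim(q,line(p1,A1,M(3,0,45)+d,A1,10)); print(tl,q.round(2),np.abs(e).max().round(3),q2.round(2),np.abs(e2).max().round(3))
    plan(p1-d,A1,8)
E
```

```text
5.23 q [-0.78  0.38  0.66  2.37  2.14  0.21 -0.4 ] mould [-52.8 -50.6 128.2] rot off [ 18.8   7.4 -20. ] f [-0.1 -0.4 -0.2] w 0.0921
fkerr [-0.0108 -0.0128 -0.0039]
36 [ 0.31  0.3  -0.38  2.41  3.01  0.16 -1.25] 0.082 [ 0.31  0.55 -0.31  2.27  3.06  0.27 -1.27] 0.0
8 x travel [-0.7  6.4 -0.6] | 6.4 twist [-0.0424 -0.0075  0.042 ] | 0.06
38 [ 0.35  0.29 -0.4   2.43  3.23  0.21 -1.48] 0.07 [ 0.27  0.56 -0.25  2.29  3.17  0.34 -1.4 ] 0.0
8 x travel [-0.3  6.4 -0.6] | 6.5 twist [-0.0417 -0.0118  0.0428] | 0.061
40 [ 0.38  0.31 -0.36  2.44  3.29  0.27 -1.54] 0.012 [ 0.26  0.57 -0.24  2.3   3.2   0.4  -1.42] 0.0
8 x travel [ 0.1  6.5 -0.6] | 6.6 twist [-0.041  -0.016   0.0435] | 0.062
42 [ 0.4   0.34 -0.34  2.43  3.32  0.33 -1.53] 0.02 [ 0.27  0.58 -0.25  2.32  3.22  0.47 -1.42] 0.0
8 x travel [ 0.5  6.6 -0.5] | 6.7 twist [-0.0402 -0.0203  0.0443] | 0.063
```

Branch is right. Straightening at 40° now.

Request:
{"fn": "drive_tool", "kwargs": {"steps": [{"travel":[0.1,6.5,-0.6],"twist":[-0.041,-0.016,0.0435],"grip":1},{"travel":[0.1,6.5,-0.6],"twist":[-0.041,-0.016,0.0435],"grip":1},{"travel":[0.1,6.5,-0.6],"twist":[-0.041,-0.016,0.0435],"grip":1},{"travel":[0.1,6.5,-0.6],"twist":[-0.041,-0.016,0.0435],"grip":1},{"travel":[0.1,6.5,-0.6],"twist":[-0.041,-0.016,0.0435],"grip":1},{"travel":[0.1,6.5,-0.6],"twist":[-0.041,-0.016,0.0435],"grip":1},{"travel":[0.1,6.5,-0.6],"twist":[-0.041,-0.016,0.0435],"grip":1},{"travel":[0.1,6.5,-0.6],"twist":[-0.041,-0.016,0.0435],"grip":1},{"travel":[0,0,0],"twist":[0,0,0],"grip":1}]}}

```text
time_s: 5.98
eef_pos: [0.5658, 0.0056, 0.131]
eef_rot: [-0.046, 0.935, 0.022, 0.351]
force: [-1.1, 0.1, 0.5]
width: 0.0919
```

```bash
python3 - <<'E'
from h import *; from fk import *
q0=st(); plan(M(-25,0,78),ori(40),8)
X,_=snap('wrist','w2'); L=(R.from_euler('z',MY).inv().apply((cloud('wrist','w2')-MO).reshape(-1,3)))*1000
q=L
m=(q[:,2]>44)&(q[:,2]<52)&(abs(q[:,1])<25)&(abs(q[:,0]+4)<30); print(m.sum(), cv2.minAreaRect(q[m,:2].astype(np.float32)), np.median(q[m,2]))
m=(abs(q[:,2]-36)<3)&(abs(q[:,0])<75)&(abs(q[:,1])<75); print('face',np.percentile(q[m],[.5,99.5],axis=0).round(1))
E
```

```text
5.98 q [ 0.28  0.31 -0.36  2.39  2.97  0.27 -1.31] mould [-55.7   0.5 131. ] rot off [-0.2 -1.2  0.5] f [-1.1  0.1  0.5] w 0.0919
8 x travel [ 1.4 -0.1  7.5] | 7.7 twist [ 0.0005  0.0027 -0.0011] | 0.003
792 ((-3.0175657272338867, -0.27965259552001953), (23.731260299682617, 37.135337829589844), 88.42108917236328) 47.54116738442686
face [[-59.4 -58.9  33.3]
 [ 71.   59.5  38.8]]
```

View pics/w2.png

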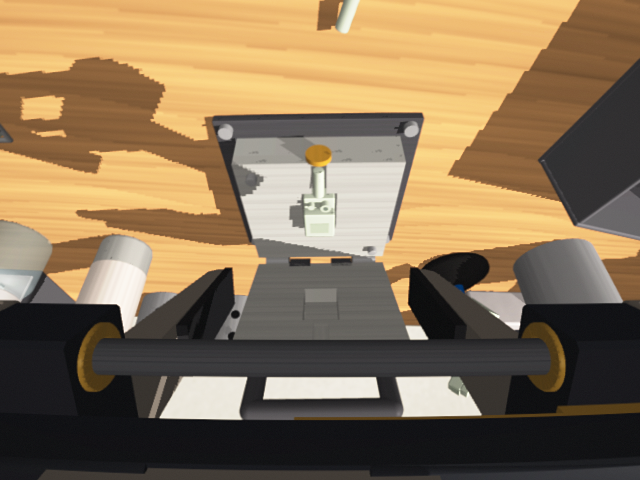

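The wrist picture shows the pattern at (319,210), centred in the approach. The handle at (320,408) is above and clear of the fingers. Sliding in along the tool axis.

Request:
{"fn": "drive_tool", "kwargs": {"steps": [{"travel":[1.4,0,7.5],"twist":[0,0.0027,-0.001],"grip":1},{"travel":[1.4,0,7.5],"twist":[0,0.0027,-0.001],"grip":1},{"travel":[1.4,0,7.5],"twist":[0,0.0027,-0.001],"grip":1},{"travel":[1.4,0,7.5],"twist":[0,0.0027,-0.001],"grip":1},{"travel":[1.4,0,7.5],"twist":[0,0.0027,-0.001],"grip":1},{"travel":[1.4,0,7.5],"twist":[0,0.0027,-0.001],"grip":1},{"travel":[1.4,0,7.5],"twist":[0,0.0027,-0.001],"grip":1},{"travel":[1.4,0,7.5],"twist":[0,0.0027,-0.001],"grip":1},{"travel":[0,0,0],"twist":[0,0,0],"grip":1}]}}

```text
time_s: 6.78
eef_pos: [0.6019, 0.0138, 0.0732]
eef_rot: [-0.06, 0.938, 0.014, 0.34]
force: [0.1, 0.1, 0.2]
width: 0.0918
```

```bash
python3 - <<'E'
from h import *; from fk import *
st(); plan(M(2.5,0,46),ori(39),8)
E
```

```text
6.78 q [ 0.18  0.48 -0.27  2.32  2.93  0.35 -1.24] mould [-19.    4.8  73.2] rot off [ 0.   0.2 -1.2] f [0.1 0.1 0.2] w 0.0918
8 x travel [ 0.1 -0.6  4.3] | 4.4 twist [-0.0001  0.0018  0.0026] | 0.003
```

Request:
{"fn": "drive_tool", "kwargs": {"steps": [{"travel":[0,-1.2,3.0],"twist":[0,0.0018,0.004],"grip":1},{"travel":[0,-1.2,3.0],"twist":[0,0.0018,0.004],"grip":1},{"travel":[0,-1.2,4],"twist":[0,0.0018,0.004],"grip":1},{"travel":[0,-1.2,4],"twist":[0,0.0018,0.004],"grip":1},{"travel":[0,-0.5,4],"twist":[0,0.0018,0.002],"grip":1},{"travel":[0,-0.5,4],"twist":[0,0.0018,0.002],"grip":1},{"travel":[0,0,4],"twist":[0,0.0018,0],"grip":1},{"travel":[0,0,0],"twist":[0,0,0],"grip":1}]}}

```text
time_s: 7.45
eef_pos: [0.6209, 0.0078, 0.0511]
eef_rot: [-0.048, 0.941, 0.017, 0.334]
force: [0.3, -0.3, 1.0]
width: 0.0922
```

```bash
python3 - <<'E'
from h import *; from fk import *
st(); plan(M(2.5,0,45.5),ori(39),4)
E
```

```text
7.45 q [ 0.18  0.55 -0.27  2.27  2.94  0.36 -1.25] mould [-0.7 -3.1 51.1] rot off [0.1 0.9 0.2] f [ 0.3 -0.3  1. ] w 0.0922
4 x travel [0.3 0.8 1.6] | 1.8 twist [-0.0005  0.0002 -0.0009] | 0.001
```

Request:
{"fn": "drive_tool", "kwargs": {"steps": [{"travel":[0.3,0.9,2.0],"twist":[0,0,0],"grip":1},{"travel":[0.3,0.9,2.0],"twist":[0,0,0],"grip":1},{"travel":[0.3,0.9,2.0],"twist":[0,0,0],"grip":1},{"travel":[0.3,0.5,1.0],"twist":[0,0,0],"grip":1},{"travel":[0,0,0],"twist":[0,0,0],"grip":1}]}}

```text
time_s: 7.87
eef_pos: [0.6242, 0.012, 0.0442]
eef_rot: [-0.048, 0.941, 0.017, 0.334]
force: [0.2, -0.4, 0.2]
width: 0.092
```

```bash
python3 - <<'E'
from h import *; from fk import *
st(); plan(M(2.5,0,45),ori(39),2)
E
```

```text
7.87 q [ 0.17  0.57 -0.26  2.27  2.93  0.37 -1.24] mould [ 3.   0.7 44.2] rot off [0.1 1.  0.2] f [ 0.2 -0.4  0.2] w 0.092
2 x travel [-0.  -0.3 -0.5] | 0.6 twist [-0.001   0.0004 -0.0017] | 0.002
```

Request:
{"fn": "drive_tool", "kwargs": {"steps": [{"travel":[0,-0.4,0],"twist":[0,0,0],"grip":0.5},{"travel":[0,0,0],"twist":[0,0,0],"grip":0.4},{"travel":[0,0,0],"twist":[0,0,0],"grip":0.3},{"travel":[0,0,0],"twist":[0,0,0],"grip":0.2},{"travel":[0,0,0],"twist":[0,0,0],"grip":0.1},{"travel":[0,0,0],"twist":[0,0,0],"grip":0.1},{"travel":[0,0,0],"twist":[0,0,0],"grip":0.1},{"travel":[0,0,0],"twist":[0,0,0],"grip":0.1}], "grip_force": 10}}

```text
time_s: 8.53
eef_pos: [0.6242, 0.0117, 0.0446]
eef_rot: [-0.048, 0.941, 0.017, 0.334]
force: [0.6, -0.3, 0.0]
width: 0.0403
```

```bash
python3 - <<'E'
from h import *; from fk import *
st(); s=manip.sense(); p=s['eef_pos']; q=R.from_quat(s['eef_rot'])
plan(p+np.array([0,0,.02]),q,6); plan(p+M(-60,0,60)-M(0,0,0),q,10)
E
```

```text
8.53 q [ 0.17  0.57 -0.26  2.27  2.93  0.37 -1.24] mould [ 2.9  0.3 44.6] rot off [0.1 0.9 0.2] f [ 0.6 -0.3  0. ] w 0.0403
6 x travel [-2.1  0.  -2.6] | 3.3 twist [0. 0. 0.] | 0.0
10 x travel [ 0.9 -0.  -8.4] | 8.5 twist [0. 0. 0.] | 0.0
```

Still closing (40 mm); give the fingers a few more rows.

Request:
{"fn": "drive_tool", "kwargs": {"steps": [{"travel":[0,0,0],"twist":[0,0,0],"grip":0},{"travel":[0,0,0],"twist":[0,0,0],"grip":0},{"travel":[0,0,0],"twist":[0,0,0],"grip":0},{"travel":[0,0,0],"twist":[0,0,0],"grip":0},{"travel":[0,0,0],"twist":[0,0,0],"grip":0}]}}

```text
time_s: 8.95
eef_pos: [0.6242, 0.0116, 0.0447]
eef_rot: [-0.048, 0.941, 0.017, 0.334]
force: [0.2, 0.1, 0.3]
width: 0.0235
```

Request:
{"fn": "drive_tool", "kwargs": {"steps": [{"travel":[-2.1,0,-2.6],"twist":[0,0,0],"grip":0},{"travel":[-2.1,0,-2.6],"twist":[0,0,0],"grip":0},{"travel":[-2.1,0,-2.6],"twist":[0,0,0],"grip":0},{"travel":[-2.1,0,-2.6],"twist":[0,0,0],"grip":0},{"travel":[-2.1,0,-2.6],"twist":[0,0,0],"grip":0},{"travel":[-2.1,0,-2.6],"twist":[0,0,0],"grip":0},{"travel":[0,0,0],"twist":[0,0,0],"grip":0}]}}

```text
time_s: 9.53
eef_pos: [0.6241, 0.0116, 0.067]
eef_rot: [-0.048, 0.941, 0.017, 0.334]
force: [0.2, -0.0, 0.7]
width: 0.0238
```

```bash
python3 - <<'E'
from h import *; from fk import *
st(); snap('wrist','w3'); s=manip.sense(); plan(M(-70,-5,115),R.from_quat(s['eef_rot']),10)
E
```

```text
9.53 q [ 0.17  0.51 -0.26  2.27  2.92  0.31 -1.24] mould [ 2.8  0.3 67. ] rot off [0.1 0.9 0.2] f [ 0.2 -0.   0.7] w 0.0238
10 x travel [ 2.6 -0.6 -8.3] | 8.7 twist [0. 0. 0.] | 0.0
```

View pics/w3.png

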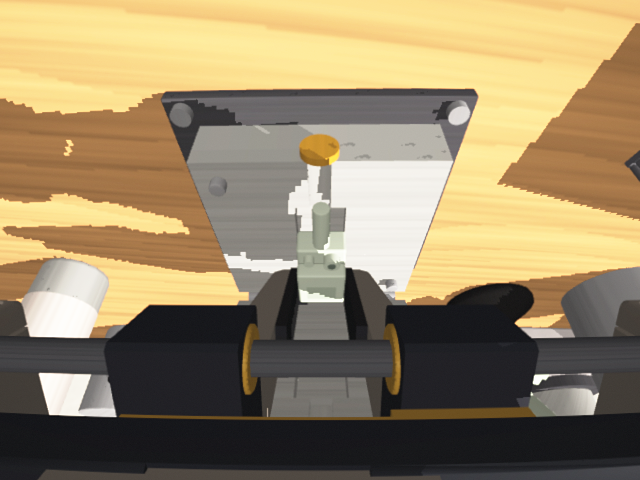

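The picture shows the pattern gripped and lifted out, runner stub at (320,228), with an empty pocket below. I'm simulating the carry before moving.

```bash
cat >> fk.py <<'E'
from scipy.spatial.transform import Slerp
def line(p0,A0,p1,A1,n):
    S=Slerp([0,1],R.concatenate([A0,A1])); return [(np.array(p0)+(np.array(p1)-p0)*k/n,S(k/n)) for k in range(1,n+1)]
def simto(q,wps,n=12):
    for p,A in wps:
        a,B=F(q); q,e=sim(q,line(a,B,p,A,n)); print('  ',np.array(p).round(3),q.round(2),np.abs(e).max().round(3))
    return q
E
python3 - <<'E'
from h import *; from fk import *
q0=st(); p,A=F(q0); s=manip.sense(); d=p-s['eef_pos']; A=R.from_quat(s['eef_rot'])
for yaw in (6.1,3.8,-10,-20):
    y=np.radians(yaw); B=ori(39,y); print(yaw)
    simto(q0,[(M(-70,0,115)+d,A),(np.array([.55,-.05,.16])+d,A),(np.array([.53,-.31,.16])+d,B),(np.array([.53,-.31,.06])+d,B)])
E
```

```text
9.58 q [ 0.17  0.51 -0.26  2.27  2.92  0.32 -1.24] mould [ 2.7  0.3 66.8] rot off [0.1 0.9 0.2] f [-0.1  0.5 -1.5] w 0.0236
6.1
   [0.558 0.024 0.114] [ 0.33  0.31 -0.39  2.43  3.03  0.26 -1.34] 0.0
   [ 0.557 -0.029  0.159] [ 0.48  0.18 -0.37  2.42  3.74  0.15 -1.96] 0.018
   [ 0.537 -0.289  0.159] [ 1.36  0.55 -0.77  2.3   4.22  0.15 -1.81] 0.058
   [ 0.537 -0.289  0.059] [ 1.35  0.7  -0.68  2.21  4.43  0.15 -1.9 ] 0.01
3.8
   [0.558 0.024 0.114] [ 0.33  0.31 -0.39  2.43  3.03  0.26 -1.34] 0.0
   [ 0.557 -0.029  0.159] [ 0.48  0.18 -0.37  2.42  3.74  0.15 -1.96] 0.018
   [ 0.537 -0.289  0.159] [ 1.36  0.52 -0.76  2.29  4.34  0.15 -1.98] 0.049
   [ 0.537 -0.289  0.059] [ 1.34  0.67 -0.67  2.21  4.42  0.15 -1.94] 0.003
-10
   [0.558 0.024 0.114] [ 0.33  0.31 -0.39  2.43  3.03  0.26 -1.34] 0.0
   [ 0.557 -0.029  0.159] [ 0.48  0.18 -0.37  2.42  3.74  0.15 -1.96] 0.018
   [ 0.537 -0.289  0.159] [ 1.14  0.33 -0.56  2.29  4.37  0.15 -2.35] 0.012
   [ 0.537 -0.289  0.059] [ 0.8   0.52 -0.18  2.28  3.91  0.34 -1.88] 0.0
-20
   [0.558 0.024 0.114] [ 0.33  0.31 -0.39  2.43  3.03  0.26 -1.34] 0.0
   [ 0.557 -0.029  0.159] [ 0.48  0.18 -0.37  2.42  3.74  0.15 -1.96] 0.018
   [ 0.537 -0.289  0.159] [ 0.59  0.25 -0.05  2.3   4.19  0.15 -2.46] 0.0
   [ 0.537 -0.289  0.059] [ 0.32  0.51  0.25  2.31  3.74  0.41 -2.06] 0.0
```

Request:
{"fn": "drive_tool", "kwargs": {"steps": [{"travel":[2.6,0,-8.3],"twist":[0,0,0],"grip":0},{"travel":[2.6,0,-8.3],"twist":[0,0,0],"grip":0},{"travel":[2.6,0,-8.3],"twist":[0,0,0],"grip":0},{"travel":[2.6,0,-8.3],"twist":[0,0,0],"grip":0},{"travel":[2.6,0,-8.3],"twist":[0,0,0],"grip":0},{"travel":[2.6,0,-8.3],"twist":[0,0,0],"grip":0},{"travel":[2.6,0,-8.3],"twist":[0,0,0],"grip":0},{"travel":[2.6,0,-8.3],"twist":[0,0,0],"grip":0},{"travel":[2.6,0,-8.3],"twist":[0,0,0],"grip":0},{"travel":[0,0,0],"twist":[0,0,0],"grip":0}]}}

```text
time_s: 10.42
eef_pos: [0.5502, 0.004, 0.1141]
eef_rot: [-0.049, 0.942, 0.017, 0.333]
force: [0.2, -0.8, -0.6]
width: 0.0238
```

```bash
python3 - <<'E'
from h import *; from fk import *
q0=st(); p,A=F(q0); s=manip.sense(); d=p-s['eef_pos']
for z,x in ((.14,.53),(.16,.53),(.15,.545)):
    B=ori(37,np.radians(-20)); q=simto(q0,[(np.array([x,-.31,z])+d,B)],20); q=simto(q,[(np.array([.52,-.313,.07])+d,B)]); 
    plan([x,-.31,z],B,20)
E
```

```text
10.42 q [ 0.25  0.32 -0.32  2.41  2.94  0.26 -1.28] mould [-71.5   0.6 114.1] rot off [0.1 1.  0.1] f [ 0.2 -0.8 -0.6] w 0.0238
   [ 0.547 -0.288  0.136] [ 0.48  0.31  0.05  2.27  4.09  0.16 -2.34] 0.04
   [ 0.537 -0.291  0.066] [ 0.33  0.48  0.23  2.28  3.85  0.34 -2.16] 0.0
20 x travel [ -1.4 -15.8  -0.6] | 15.9 twist [0.0139 0.0017 0.0178] | 0.023
   [ 0.547 -0.288  0.156] [ 0.43  0.29  0.1   2.28  4.25  0.16 -2.56] 0.013
   [ 0.537 -0.291  0.066] [ 0.25  0.49  0.32  2.28  3.91  0.36 -2.25] 0.0
20 x travel [ -2.  -15.8  -1.4] | 16.0 twist [0.0139 0.0017 0.0178] | 0.023
   [ 0.562 -0.288  0.146] [ 0.36  0.31  0.15  2.24  4.2   0.16 -2.46] 0.06
   [ 0.537 -0.291  0.066] [ 0.24  0.5   0.33  2.28  3.91  0.37 -2.26] 0.0
20 x travel [ -2.3 -15.8  -0.5] | 15.9 twist [0.0139 0.0017 0.0178] | 0.023
```

Request:
{"fn": "drive_tool", "kwargs": {"steps": [{"travel":[-4,-8,-4],"twist":[0.0139,0.0017,0.0178],"grip":0},{"travel":[-4,-8,-4],"twist":[0.0139,0.0017,0.0178],"grip":0},{"travel":[-4,-12,-4],"twist":[0.0139,0.0017,0.0178],"grip":0},{"travel":[-3,-15.8,-3],"twist":[0.0139,0.0017,0.0178],"grip":0},{"travel":[-3,-15.8,-3],"twist":[0.0139,0.0017,0.0178],"grip":0},{"travel":[-3,-15.8,-2],"twist":[0.0139,0.0017,0.0178],"grip":0},{"travel":[-2,-15.8,-1.4],"twist":[0.0139,0.0017,0.0178],"grip":0},{"travel":[-2,-15.8,-1.4],"twist":[0.0139,0.0017,0.0178],"grip":0},{"travel":[-2,-15.8,-1.4],"twist":[0.0139,0.0017,0.0178],"grip":0},{"travel":[-2,-15.8,-1.4],"twist":[0.0139,0.0017,0.0178],"grip":0}]}}

```text
time_s: 11.25
eef_pos: [0.5594, -0.1374, 0.1576]
eef_rot: [0.062, 0.942, -0.021, 0.329]
force: [-0.6, -0.3, -0.8]
width: 0.0238
```

```bash
python3 - <<'E'
from h import *; from fk import *
q0=st(); print(manip.sense()['eef_pos'].round(3)); B=ori(37,np.radians(-20)); plan([.53,-.31,.155],B,12)
E
```

```text
11.25 q [ 0.81  0.3  -0.66  2.31  2.22  0.15 -0.5 ] mould [ -77.3 -141.   157.6] rot off [ 8.6  1.5 10.5] f [-0.6 -0.3 -0.8] w 0.0238
[ 0.559 -0.137  0.158]
12 x travel [ -0.6 -14.6   0.7] | 14.6 twist [0.0112 0.0022 0.0144] | 0.018
```

Request:
{"fn": "drive_tool", "kwargs": {"steps": [{"travel":[-0.6,-14.6,0.4],"twist":[0.0112,0.0022,0.0144],"grip":0},{"travel":[-0.6,-14.6,0.4],"twist":[0.0112,0.0022,0.0144],"grip":0},{"travel":[-0.6,-14.6,0.4],"twist":[0.0112,0.0022,0.0144],"grip":0},{"travel":[-0.6,-14.6,0.4],"twist":[0.0112,0.0022,0.0144],"grip":0},{"travel":[-0.6,-14.6,0.4],"twist":[0.0112,0.0022,0.0144],"grip":0},{"travel":[-0.6,-14.6,0.4],"twist":[0.0112,0.0022,0.0144],"grip":0},{"travel":[-0.6,-14.6,0.4],"twist":[0.0112,0.0022,0.0144],"grip":0},{"travel":[-0.6,-14.6,0.4],"twist":[0.0112,0.0022,0.0144],"grip":0},{"travel":[-0.6,-14.6,0.4],"twist":[0.0112,0.0022,0.0144],"grip":0},{"travel":[-0.6,-14.6,0.4],"twist":[0.0112,0.0022,0.0144],"grip":0},{"travel":[0,0,0],"twist":[0,0,0],"grip":0}]}}

```text
time_s: 12.17
eef_pos: [0.5345, -0.3082, 0.1654]
eef_rot: [0.167, 0.931, -0.056, 0.32]
force: [-0.4, -0.6, 0.4]
width: 0.0236
```

```bash
python3 - <<'E'
from h import *; from fk import *
q0=st(); s=manip.sense(); print(s['eef_pos'].round(3)); B=ori(37,np.radians(-20)); print(np.degrees((B.inv()*R.from_quat(s['eef_rot'])).as_rotvec()).round(1)); p,A=F(q0); d=p-s['eef_pos']
simto(q0,[(np.array([.52,-.313,.075])+d,B)])
plan([.52,-.313,.085],B,8)
E
```

```text
12.17 q [ 1.21  0.39 -0.79  2.2   1.64  0.15  0.19] mould [-120.2 -308.2  165.4] rot off [16.5  2.  20.6] f [-0.4 -0.6  0.4] w 0.0236
[ 0.535 -0.308  0.165]
[ 0.1 -0.9  0.3]
   [ 0.561 -0.308  0.075] [ 1.35  0.72 -0.91  2.22  2.2   0.36 -0.16] 0.0
8 x travel [ 7.3 -1.2  7.1] | 10.2 twist [-0.0002  0.002  -0.0007] | 0.002
```

Request:
{"fn": "drive_tool", "kwargs": {"steps": [{"travel":[7.3,-0.8,7.1],"twist":[0,0.002,0],"grip":0},{"travel":[7.3,-0.8,7.1],"twist":[0,0.002,0],"grip":0},{"travel":[7.3,-0.8,7.1],"twist":[0,0.002,0],"grip":0},{"travel":[7.3,-0.8,7.1],"twist":[0,0.002,0],"grip":0},{"travel":[7.3,-0.8,7.1],"twist":[0,0.002,0],"grip":0},{"travel":[7.3,-0.8,7.1],"twist":[0,0.002,0],"grip":0},{"travel":[5,-0.8,5],"twist":[0,0.002,0],"grip":0},{"travel":[0,0,0],"twist":[0,0,0],"grip":0},{"travel":[0,0,0],"twist":[0,0,0],"grip":0}]}}

```text
time_s: 12.92
eef_pos: [0.5269, -0.3142, 0.0994]
eef_rot: [0.171, 0.931, -0.056, 0.318]
force: [-0.1, -1.0, -0.1]
width: 0.0238
```

```bash
python3 - <<'E'
from h import *; from fk import *
q0=st(); s=manip.sense(); print(s['eef_pos'].round(4)); B=R.from_quat(s['eef_rot']); plan(s['eef_pos']+[0,0,-.01],B,10)
print('tilt',np.degrees(np.arccos(-B.as_matrix()[2,2])).round(1))
X=cloud('top','top0').reshape(-1,3); 
m=(abs(X[:,0]-.51)<.035)&(abs(X[:,1]+.309)<.03); print('heap z pct',np.percentile(X[m,2],[50,90,98,100]).round(3))
snap('wrist','w4')
E
```

```text
12.92 q [ 1.33  0.63 -0.94  2.23  2.09  0.36 -0.13] mould [-128.4 -313.3   99.4] rot off [16.6  2.2 21.1] f [-0.1 -1.  -0.1] w 0.0238
[ 0.5269 -0.3142  0.0994]
10 x travel [ 0.6 -0.   0.8] | 1.0 twist [0. 0. 0.] | 0.0
tilt 37.7
heap z pct [0.028 0.038 0.042 0.048]
```

View pics/w4.png

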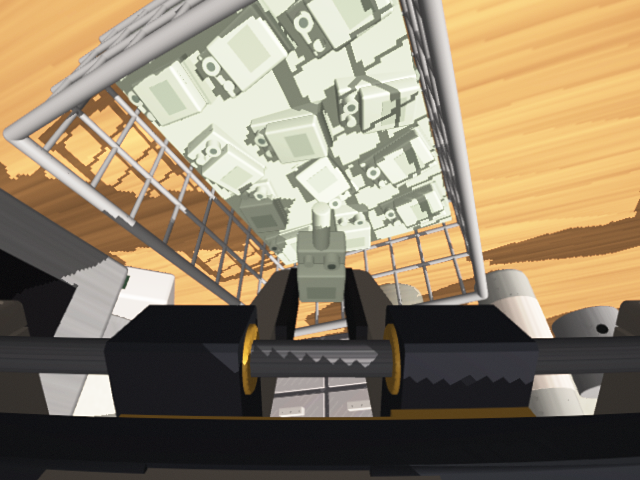

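The picture shows the pattern held at (320,255) above the heap, inside the walls and still clear of it. Descending slowly now.

Request:
{"fn": "drive_tool", "kwargs": {"steps": [{"travel":[1.8,0,2.4],"twist":[0,0,0],"grip":0},{"travel":[1.8,0,2.4],"twist":[0,0,0],"grip":0},{"travel":[1.8,0,2.4],"twist":[0,0,0],"grip":0},{"travel":[1.8,0,2.4],"twist":[0,0,0],"grip":0},{"travel":[1.8,0,2.4],"twist":[0,0,0],"grip":0},{"travel":[1.8,0,2.4],"twist":[0,0,0],"grip":0},{"travel":[1.2,0,1.6],"twist":[0,0,0],"grip":0},{"travel":[0.6,0,0.8],"twist":[0,0,0],"grip":0},{"travel":[0.6,0,0.8],"twist":[0,0,0],"grip":0}]}}

```text
time_s: 13.72
eef_pos: [0.5288, -0.315, 0.0779]
eef_rot: [0.17, 0.93, -0.058, 0.32]
force: [-0.6, -0.4, -0.2]
width: 0.0235
```

Request:
{"fn": "drive_tool", "kwargs": {"steps": [{"travel":[0.9,0,1.2],"twist":[0,0,0],"grip":0},{"travel":[0.9,0,1.2],"twist":[0,0,0],"grip":0},{"travel":[0.9,0,1.2],"twist":[0,0,0],"grip":0},{"travel":[0.9,0,1.2],"twist":[0,0,0],"grip":0},{"travel":[0.9,0,1.2],"twist":[0,0,0],"grip":0},{"travel":[0.9,0,1.2],"twist":[0,0,0],"grip":0}]}}

```text
time_s: 14.22
eef_pos: [0.5291, -0.3153, 0.0682]
eef_rot: [0.17, 0.93, -0.058, 0.32]
force: [0.0, -0.3, 0.4]
width: 0.0232
```

Request:
{"fn": "drive_tool", "kwargs": {"steps": [{"travel":[0.6,0,0.8],"twist":[0,0,0],"grip":0},{"travel":[0.6,0,0.8],"twist":[0,0,0],"grip":0},{"travel":[0.6,0,0.8],"twist":[0,0,0],"grip":0},{"travel":[0.6,0,0.8],"twist":[0,0,0],"grip":0}]}}

```text
time_s: 14.55
eef_pos: [0.5291, -0.3153, 0.0637]
eef_rot: [0.17, 0.93, -0.058, 0.32]
force: [-0.1, -0.9, -0.0]
width: 0.0234
```

Request:
{"fn": "drive_tool", "kwargs": {"steps": [{"travel":[0.6,0,0.8],"twist":[0,0,0],"grip":0},{"travel":[0.6,0,0.8],"twist":[0,0,0],"grip":0}]}}

```text
time_s: 14.72
eef_pos: [0.5292, -0.3154, 0.0615]
eef_rot: [0.17, 0.93, -0.058, 0.32]
force: [0.3, 0.1, -0.2]
width: 0.0239
```

Request:
{"fn": "drive_tool", "kwargs": {"steps": [{"travel":[0.6,0,0.8],"twist":[0,0,0],"grip":0},{"travel":[0.6,0,0.8],"twist":[0,0,0],"grip":0}]}}

```text
time_s: 14.88
eef_pos: [0.5293, -0.3154, 0.0594]
eef_rot: [0.17, 0.93, -0.058, 0.32]
force: [-0.4, -0.7, 0.1]
width: 0.0239
```

Request:
{"fn": "drive_tool", "kwargs": {"steps": [{"travel":[0.6,0,0.8],"twist":[0,0,0],"grip":0},{"travel":[0.6,0,0.8],"twist":[0,0,0],"grip":0}]}}

```text
time_s: 15.05
eef_pos: [0.5293, -0.3155, 0.0571]
eef_rot: [0.17, 0.93, -0.058, 0.32]
force: [-0.7, -0.3, 0.4]
width: 0.0236
```

Request:
{"fn": "drive_tool", "kwargs": {"steps": [{"travel":[0.6,0,0.8],"twist":[0,0,0],"grip":0}]}}

```text
time_s: 15.13
eef_pos: [0.5294, -0.3155, 0.0561]
eef_rot: [0.17, 0.93, -0.058, 0.32]
force: [-1.0, 0.5, 3.5]
width: 0.0238
```

Request:
{"fn": "drive_tool", "kwargs": {"steps": [{"travel":[0.6,0,0.8],"twist":[0,0,0],"grip":0}]}}

```text
time_s: 15.22
eef_pos: [0.5298, -0.3157, 0.0556]
eef_rot: [0.17, 0.93, -0.058, 0.32]
force: [-5.6, 1.2, 10.9]
width: 0.024
```

Request:
{"fn": "drive_tool", "kwargs": {"steps": [{"travel":[-0.3,0,-0.4],"twist":[0,0,0],"grip":0}]}}

```text
time_s: 15.3
eef_pos: [0.5299, -0.3157, 0.0562]
eef_rot: [0.17, 0.93, -0.058, 0.321]
force: [0.7, 0.6, -0.1]
width: 0.0238
```

Request:
{"fn": "drive_tool", "kwargs": {"steps": [{"travel":[0.2,0,0.3],"twist":[0,0,0],"grip":0}]}}

```text
time_s: 15.38
eef_pos: [0.5301, -0.3157, 0.056]
eef_rot: [0.17, 0.93, -0.058, 0.321]
force: [-0.8, 0.8, 2.3]
width: 0.0239
```

Request:
{"fn": "drive_tool", "kwargs": {"steps": [{"travel":[0,0,0],"twist":[0,0,0],"grip":0.3},{"travel":[0,0,0],"twist":[0,0,0],"grip":0.35},{"travel":[0,0,0],"twist":[0,0,0],"grip":0.4},{"travel":[0,0,0],"twist":[0,0,0],"grip":0.45},{"travel":[0,0,0],"twist":[0,0,0],"grip":0.45}]}}

```text
time_s: 15.8
eef_pos: [0.5299, -0.3157, 0.0557]
eef_rot: [0.17, 0.93, -0.058, 0.32]
force: [-0.8, -0.5, -0.4]
width: 0.0414
```

```bash
python3 - <<'E'
from h import *; from fk import *
q0=st(); s=manip.sense(); snap('wrist','w5')
A=R.from_quat(s['eef_rot']); plan(s['eef_pos']+[0,0,.08],A,8); plan(s['eef_pos']+A.apply([0,0,-.06])+[0,0,.03],A,8)
E
```

```text
15.8 q [ 1.34  0.79 -0.96  2.23  2.25  0.49 -0.2 ] mould [-125.6 -315.1   55.7] rot off [16.8  1.9 20.8] f [-0.8 -0.5 -0.4] w 0.0414
8 x travel [-6.2  0.  -7.9] | 10.0 twist [-0.  0. -0.] | 0.0
8 x travel [ -2.3   0.  -10.5] | 10.7 twist [-0.  0. -0.] | 0.0
```

View pics/w5.png

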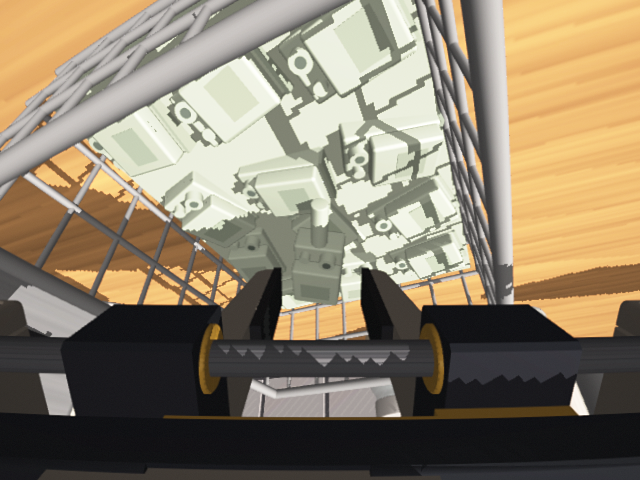

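The pattern rests on the heap at (318,265), with both fingers clear of it. Backing off and planning the handle approach.

Request:
{"fn": "drive_tool", "kwargs": {"steps": [{"travel":[-1.5,0,-4],"twist":[0,0,0],"grip":0.5},{"travel":[-2.3,0,-10.5],"twist":[0,0,0],"grip":0.5},{"travel":[-2.3,0,-10.5],"twist":[0,0,0],"grip":0.5},{"travel":[-2.3,0,-10.5],"twist":[0,0,0],"grip":0.5},{"travel":[-2.3,0,-10.5],"twist":[0,0,0],"grip":0.5},{"travel":[-2.3,0,-10.5],"twist":[0,0,0],"grip":0.5},{"travel":[-2.3,0,-10.5],"twist":[0,0,0],"grip":0.5},{"travel":[-5,0,-10],"twist":[0,0,0],"grip":0.5},{"travel":[-5,0,-10],"twist":[0,0,0],"grip":0.5},{"travel":[0,0,0],"twist":[0,0,0],"grip":0.5}]}}

```text
time_s: 16.68
eef_pos: [0.4964, -0.3011, 0.1442]
eef_rot: [0.169, 0.93, -0.057, 0.32]
force: [0.6, -1.2, 0.8]
width: 0.046
```

```bash
python3 - <<'E'
from h import *; from fk import *
q0=st(); s=manip.sense(); print(s['eef_pos'].round(3)); p,A=F(q0); d=p-s['eef_pos']
snap('top','top1'); a=np.load('pics/top0.npz')['p'].astype(int); 
Xt=cloud('top','top1'); Q=Xt[150:210,320:410].reshape(-1,3); m=Q[:,2]>.178
print('bar', mloc(Q[m].mean(0)).round(1), mloc(Q[m].max(0)).round(1), m.sum())
L=np.array([mloc(x) for x in Q[m]]); print(np.percentile(L,[2,50,98],axis=0).round(1))
for yaw in (6.1-90,6.1+90):
    B=ori(0,np.radians(yaw)); print('yaw',yaw)
    half=Slerp([0,1],R.concatenate([A,B]))(.5)
    q=simto(q0,[(np.array([.55,-.28,.3])+d,half),(np.array([.58,-.15,.32])+d,B),(M(-10,0,250)+d,B),(M(-10,0,170)+d,B),(M(-80,0,105)+d,B),(M(-100,0,32)+d,B)],20)
E
```

```text
16.68 q [ 1.39  0.45 -0.95  2.28  1.98  0.22 -0.09] mould [-157.3 -297.1  144.2] rot off [16.7  2.  20.8] f [ 0.6 -1.2  0.8] w 0.046
[ 0.496 -0.301  0.144]
bar [ -7.5   0.6 186.3] [ 11.6  42.6 194.5] 193
[[-12.9 -42.5 178.7]
 [ -8.2   0.8 186.2]
 [  0.3  43.5 192.8]]
yaw -83.9
   [ 0.594 -0.274  0.301] [ 1.38  0.5  -1.31  1.82  0.78  0.98  0.44] 0.0
   [ 0.624 -0.144  0.321] [ 0.97  0.61 -1.14  1.52  0.56  1.37 -0.1 ] 0.0
   [0.655 0.016 0.251] [ 0.67  0.69 -1.07  1.56  0.62  1.27 -0.38] 0.0
   [0.655 0.016 0.171] [ 0.64  0.76 -1.    1.62  0.69  1.15 -0.43] 0.0
   [0.586 0.008 0.106] [ 0.7   0.74 -0.98  1.84  0.74  0.98 -0.49] 0.0
   [0.566 0.006 0.033] [ 0.66  0.81 -0.89  1.9   0.84  0.86 -0.57] 0.0
yaw 96.1
   [ 0.594 -0.274  0.301] [ 1.6   0.8  -1.56  1.8   0.8   1.02  2.13] 0.0
   [ 0.624 -0.144  0.321] [ 1.08  0.89 -1.51  1.52  0.89  1.55  2.83] 0.0
   [0.655 0.016 0.251] [ 0.79  0.93 -1.4   1.56  0.92  1.44  2.58] 0.0
   [0.655 0.016 0.171] [ 0.77  1.   -1.33  1.62  1.    1.34  2.54] 0.0
   [0.586 0.008 0.106] [ 0.86  1.   -1.3   1.84  1.06  1.2   2.45] 0.0
   [0.566 0.006 0.033] [ 0.84  1.07 -1.2   1.9   1.16  1.1   2.39] 0.0
```

```bash
python3 - <<'E'
from h import *; from fk import *
s=manip.sense(); A=R.from_quat(s['eef_rot']); B=ori(0,MY-np.pi/2); H=Slerp([0,1],R.concatenate([A,B]))(.5)
p,q=plan([.54,-.28,.28],H,14); p,q=plan([.58,-.12,.32],B,12,p,q); plan(M(-10,0,270),B,8,p,q)
E
```

```text
14 x travel [-6.2  3.8 -7.5] | 10.5 twist [0.0131 0.0211 0.0379] | 0.045
12 x travel [10.5  8.6 -4.7] | 14.4 twist [0.0153 0.0246 0.0442] | 0.053
8 x travel [15.7  5.6  6.2] | 17.8 twist [0. 0. 0.] | 0.0
```

Request:
{"fn": "drive_tool", "kwargs": {"steps": [{"travel":[-6.2,3.8,-7.5],"twist":[0,0,0],"grip":0.5},{"travel":[-6.2,3.8,-7.5],"twist":[0,0,0],"grip":0.5},{"travel":[-6.2,3.8,-7.5],"twist":[0.0131,0.0211,0.0379],"grip":0.5},{"travel":[-6.2,3.8,-7.5],"twist":[0.0131,0.0211,0.0379],"grip":0.5},{"travel":[-6.2,3.8,-7.5],"twist":[0.0131,0.0211,0.0379],"grip":0.5},{"travel":[-6.2,3.8,-7.5],"twist":[0.0131,0.0211,0.0379],"grip":0.5},{"travel":[-6.2,3.8,-7.5],"twist":[0.0131,0.0211,0.0379],"grip":0.5},{"travel":[-6.2,3.8,-7.5],"twist":[0.0131,0.0211,0.0379],"grip":0.5},{"travel":[-6.2,3.8,-7.5],"twist":[0.0131,0.0211,0.0379],"grip":0.5},{"travel":[-6.2,3.8,-7.5],"twist":[0.0131,0.0211,0.0379],"grip":0.5},{"travel":[-6.2,3.8,-7.5],"twist":[0.0131,0.0211,0.0379],"grip":0.5},{"travel":[-6.2,3.8,-7.5],"twist":[0.0131,0.0211,0.0379],"grip":0.5},{"travel":[-6.2,3.8,-7.5],"twist":[0.0131,0.0211,0.0379],"grip":0.5},{"travel":[-6.2,3.8,-7.5],"twist":[0.0131,0.0211,0.0379],"grip":0.5},{"travel":[0,0,0],"twist":[0.0131,0.0211,0.0379],"grip":0.5},{"travel":[0,0,0],"twist":[0.0131,0.0211,0.0379],"grip":0.5}]}}

```text
time_s: 18.07
eef_pos: [0.5231, -0.2698, 0.2593]
eef_rot: [0.433, 0.887, -0.03, 0.158]
force: [0.3, 0.2, -1.0]
width: 0.0462
```

```bash
python3 - <<'E'
from h import *; from fk import *
q0=st(); B=ori(0,MY-np.pi/2); print(manip.sense()['eef_pos'].round(3)); p,q=plan([.59,-.11,.32],B,14); plan(M(-10,0,270),B,8,p,q)
E
```

```text
18.07 q [ 1.33  0.39 -1.17  1.91  0.66  0.86  0.53] mould [-127.5 -268.7  259.3] rot off [24.  17.9 52.5] f [ 0.3  0.2 -1. ] w 0.0462
[ 0.523 -0.27   0.259]
14 x travel [ 8.   9.3 -5.2] | 13.3 twist [0.0121 0.02   0.0394] | 0.046
8 x travel [14.6  4.2  6.2] | 16.5 twist [0. 0. 0.] | 0.0
```

Request:
{"fn": "drive_tool", "kwargs": {"steps": [{"travel":[8.0,9.3,-5.2],"twist":[0.0121,0.02,0.0394],"grip":0.5},{"travel":[8.0,9.3,-5.2],"twist":[0.0121,0.02,0.0394],"grip":0.5},{"travel":[8.0,9.3,-5.2],"twist":[0.0121,0.02,0.0394],"grip":0.5},{"travel":[8.0,9.3,-5.2],"twist":[0.0121,0.02,0.0394],"grip":0.5},{"travel":[8.0,9.3,-5.2],"twist":[0.0121,0.02,0.0394],"grip":0.5},{"travel":[8.0,9.3,-5.2],"twist":[0.0121,0.02,0.0394],"grip":0.5},{"travel":[8.0,9.3,-5.2],"twist":[0.0121,0.02,0.0394],"grip":0.5},{"travel":[8.0,9.3,-5.2],"twist":[0.0121,0.02,0.0394],"grip":0.5},{"travel":[8.0,9.3,-5.2],"twist":[0.0121,0.02,0.0394],"grip":0.5},{"travel":[8.0,9.3,-5.2],"twist":[0.0121,0.02,0.0394],"grip":0.5},{"travel":[8.0,9.3,-5.2],"twist":[0.0121,0.02,0.0394],"grip":0.5},{"travel":[8.0,9.3,-5.2],"twist":[0.0121,0.02,0.0394],"grip":0.5},{"travel":[8.0,9.3,-5.2],"twist":[0.0121,0.02,0.0394],"grip":0.5},{"travel":[8.0,9.3,-5.2],"twist":[0.0121,0.02,0.0394],"grip":0.5},{"travel":[0,0,0],"twist":[0,0,0],"grip":0.5}]}}

```text
time_s: 19.32
eef_pos: [0.5872, -0.1081, 0.3046]
eef_rot: [0.68, 0.733, -0.008, -0.027]
force: [-0.6, -0.4, -0.6]
width: 0.0459
```

```bash
python3 - <<'E'
from h import *; from fk import *
q0=st(); B=ori(0,MY-np.pi/2); print(manip.sense()['eef_pos'].round(3)); plan(M(-10,0,240),B,10)
E
```

```text
19.32 q [ 0.83  0.54 -1.01  1.54  0.43  1.37 -0.15] mould [ -46.6 -114.8  304.6] rot off [32.9 34.5 87.7] f [-0.6 -0.4 -0.6] w 0.0459
[ 0.587 -0.108  0.305]
10 x travel [11.4  3.6  6.5] | 13.7 twist [-0.0049 -0.003  -0.0032] | 0.007
```

Request:
{"fn": "drive_tool", "kwargs": {"steps": [{"travel":[11.4,3.6,6.5],"twist":[-0.0049,-0.003,-0.0032],"grip":0.55},{"travel":[11.4,3.6,6.5],"twist":[-0.0049,-0.003,-0.0032],"grip":0.55},{"travel":[11.4,3.6,6.5],"twist":[-0.0049,-0.003,-0.0032],"grip":0.55},{"travel":[11.4,3.6,6.5],"twist":[-0.0049,-0.003,-0.0032],"grip":0.55},{"travel":[11.4,3.6,6.5],"twist":[-0.0049,-0.003,-0.0032],"grip":0.55},{"travel":[11.4,3.6,6.5],"twist":[-0.0049,-0.003,-0.0032],"grip":0.55},{"travel":[11.4,3.6,6.5],"twist":[-0.0049,-0.003,-0.0032],"grip":0.55},{"travel":[11.4,3.6,6.5],"twist":[-0.0049,-0.003,-0.0032],"grip":0.55},{"travel":[11.4,3.6,6.5],"twist":[-0.0049,-0.003,-0.0032],"grip":0.55},{"travel":[11.4,3.6,6.5],"twist":[-0.0049,-0.003,-0.0032],"grip":0.55},{"travel":[0,0,0],"twist":[0,0,0],"grip":0.55}]}}

```text
time_s: 20.23
eef_pos: [0.6063, 0.0226, 0.2281]
eef_rot: [0.663, 0.748, -0.003, 0.0]
force: [-0.2, 0.4, 0.3]
width: 0.0504
```

```bash
python3 - <<'E'
from h import *; from fk import *
q0=st(); B=ori(0,MY-np.pi/2); s=manip.sense(); print(s['eef_pos'].round(3),np.degrees((B.inv()*R.from_quat(s['eef_rot'])).as_rotvec()).round(1))
snap('wrist','w6'); L=(R.from_euler('z',MY).inv().apply((cloud('wrist','w6')-MO).reshape(-1,3)))*1000
m=(abs(L[:,1])<28)&(L[:,2]>176)&(L[:,2]<196)&(abs(L[:,0]+5)<30); b=L[m]
print(m.sum(), np.percentile(b,[1,50,99],axis=0).round(1))
r=least_squares(lambda c:np.hypot(b[:,0]-c[0],b[:,2]-c[1])-6,[-10,183],loss='soft_l1'); print('bar centre',r.x.round(1), np.abs(r.fun).mean())
plan(M(r.x[0],0,r.x[1]+30),B,6)
E
```

```text
20.23 q [ 0.59  0.59 -0.98  1.65  0.52  1.19 -0.39] mould [-13.7  13.1 228.1] rot off [31.4 31.4 85.1] f [-0.2  0.4  0.3] w 0.0504
[0.606 0.023 0.228] [ 0.2 -0.3 -0.8]
1482 [[-13.2 -27.1 183.1]
 [ -7.4   1.5 187.9]
 [ -1.4  27.6 189.8]]
bar centre [ -7.2 182.8] 0.4049994131891888
6 x travel [-2.   1.1  2.6] | 3.5 twist [-0.0007  0.0009  0.0021] | 0.002
```

View pics/w6.png

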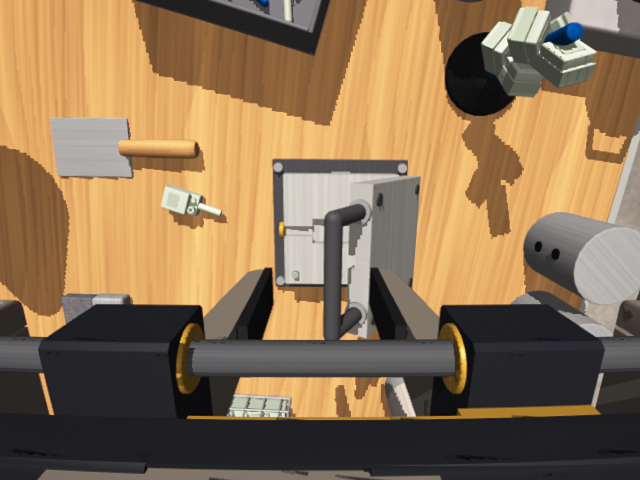

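The picture shows the bar running down column 333, between the finger tips at (255,310) and (390,305). The plate lies to the right of the bar. Descending over the bar.

Request:
{"fn": "drive_tool", "kwargs": {"steps": [{"travel":[-3.2,1.4,2],"twist":[0,0,0.002],"grip":0.45},{"travel":[-3.2,1.4,2],"twist":[0,0,0.002],"grip":0.45},{"travel":[-3.2,1.4,2],"twist":[0,0,0.002],"grip":0.45},{"travel":[-3.2,1.4,2],"twist":[0,0,0.002],"grip":0.45},{"travel":[0,0,5],"twist":[0,0,0.002],"grip":0.42},{"travel":[0,0,5],"twist":[0,0,0.002],"grip":0.42},{"travel":[0,0,0],"twist":[0,0,0],"grip":0.42}]}}

```text
time_s: 20.87
eef_pos: [0.6154, 0.0032, 0.2097]
eef_rot: [0.671, 0.741, -0.004, 0.002]
force: [-0.8, -0.0, -0.7]
width: 0.039
```

```bash
python3 - <<'E'
from h import *; from fk import *
st(); B=ori(0,MY-np.pi/2); plan(M(-8,0,169),B,10)
E
```

```text
20.87 q [ 0.6   0.62 -0.95  1.65  0.55  1.16 -0.39] mould [ -6.7  -7.2 209.7] rot off [31.9 31.  86.2] f [-0.8 -0.  -0.7] w 0.039
10 x travel [ 0.7 -0.1  4.1] | 4.1 twist [-0.0002  0.0008 -0.0007] | 0.001
```

Request:
{"fn": "drive_tool", "kwargs": {"steps": [{"travel":[0.7,-0.1,4.1],"twist":[0,0,0],"grip":0.42},{"travel":[0.7,-0.1,4.1],"twist":[0,0,0],"grip":0.42},{"travel":[0.7,-0.1,4.1],"twist":[0,0,0],"grip":0.42},{"travel":[0.7,-0.1,4.1],"twist":[0,0,0],"grip":0.42},{"travel":[0.7,-0.1,4.1],"twist":[0,0,0],"grip":0.42},{"travel":[0.7,-0.1,4.1],"twist":[0,0,0],"grip":0.42},{"travel":[0.7,-0.1,4.1],"twist":[0,0,0],"grip":0.42},{"travel":[0.7,-0.1,4.1],"twist":[0,0,0],"grip":0.42},{"travel":[0.7,-0.1,4.1],"twist":[0,0,0],"grip":0.42},{"travel":[0,0,0],"twist":[0,0,0],"grip":0.42}]}}

```text
time_s: 21.7
eef_pos: [0.6129, 0.0102, 0.1681]
eef_rot: [0.671, 0.742, -0.004, 0.002]
force: [-0.7, 0.2, 0.4]
width: 0.0387
```

```bash
python3 - <<'E'
from h import *; from fk import *
st(); B=ori(0,MY-np.pi/2); plan(M(-8,0,169),B,3)
E
```

```text
21.7 q [ 0.57  0.66 -0.92  1.69  0.59  1.1  -0.43] mould [-8.400e+00  1.000e-01  1.681e+02] rot off [31.9 31.  86.1] f [-0.7  0.2  0.4] w 0.0387
3 x travel [-0.   0.1 -0.3] | 0.3 twist [-0.0012  0.0026 -0.0021] | 0.004
```

Request:
{"fn": "drive_tool", "kwargs": {"steps": [{"travel":[0,0,0],"twist":[0,0,0],"grip":0.2},{"travel":[0,0,0],"twist":[0,0,0],"grip":0.1},{"travel":[0,0,0],"twist":[0,0,0],"grip":0},{"travel":[0,0,0],"twist":[0,0,0],"grip":0},{"travel":[0,0,0],"twist":[0,0,0],"grip":0},{"travel":[0,0,0],"twist":[0,0,0],"grip":0},{"travel":[0,0,0],"twist":[0,0,0],"grip":0}], "grip_force": 25}}

```text
time_s: 22.28
eef_pos: [0.6134, 0.0103, 0.1683]
eef_rot: [0.671, 0.742, -0.003, 0.002]
force: [-0.2, 0.3, -1.4]
width: 0.0108
```

```bash
cat >> fk.py <<'E'
def arc(n=12,dth=.2):
    "bar offset from TCP fixed at the present; rows along the hinge arc"
    s=h.manip.sense(); m=h.mloc(s['eef_pos']); off=np.load('off.npy'); b=m[[0,2]]-off
    phi=np.arctan2(b[1]-36,66-b[0]); rad=np.hypot(b[1]-36,66-b[0]); print('theta',round(phi-.054,3),'radius',rad.round(1),'force',s['force'].round(1))
    A=R.from_quat(s['eef_rot']); k=4; pts=[]
    for i in range(0,n,k):
        f=lambda j:np.array([66-166*np.cos(phi-dth*j/n),m[1]*(1-j/n),36+166*np.sin(phi-dth*j/n)])
        d=f(i+k)-f(i); 
        if i==0: d[[0,2]]+= (166-rad)*np.array([-np.cos(phi),np.sin(phi)])
        print(k,'x',(A.inv().apply(R.from_euler('z',h.MY).apply(d))/k).round(2))
E
python3 - <<'E'
from h import *; import fk
fk.st(); m=mloc(manip.sense()['eef_pos'])
# bar centre on arc: x=TCP x (between pads), z from radius 166
bx=m[0]; bz=36+np.sqrt(166**2-(66-bx)**2); print(bx,bz); np.save('off.npy',m[[0,2]]-[bx,bz]); fk.arc()
E
```

```text
22.28 q [ 0.57  0.66 -0.92  1.69  0.59  1.1  -0.43] mould [ -8.    0.2 168.3] rot off [31.8 31.  86.1] f [-0.2  0.3 -1.4] w 0.0108
-7.9513126596867965 184.61764146933987
theta 1.055 radius 166.0 force [-0.2  0.3 -1.4]
4 x [-0.02 -2.43  1.32]
4 x [-0.02 -2.34  1.48]
4 x [-0.02 -2.23  1.63]
```

Request:
{"fn": "drive_tool", "kwargs": {"steps": [{"travel":[0,-2.4,1.3],"twist":[0,0,0],"grip":0},{"travel":[0,-2.4,1.3],"twist":[0,0,0],"grip":0},{"travel":[0,-2.4,1.3],"twist":[0,0,0],"grip":0},{"travel":[0,-2.4,1.3],"twist":[0,0,0],"grip":0},{"travel":[0,-2.3,1.5],"twist":[0,0,0],"grip":0},{"travel":[0,-2.3,1.5],"twist":[0,0,0],"grip":0},{"travel":[0,-2.3,1.5],"twist":[0,0,0],"grip":0},{"travel":[0,-2.3,1.5],"twist":[0,0,0],"grip":0}]}}

```text
time_s: 22.95
eef_pos: [0.5968, 0.0085, 0.1581]
eef_rot: [0.671, 0.742, 0.0, 0.005]
force: [2.2, -0.2, 0.3]
width: 0.0109
```

```bash
python3 - <<'E'
import fk
fk.st(); fk.arc(16,.32)
E
```

```text
22.95 q [ 0.59  0.64 -0.93  1.75  0.59  1.05 -0.45] mould [-2.460e+01  1.000e-01  1.581e+02] rot off [31.4 30.6 86.2] f [ 2.2 -0.2  0.3] w 0.0109
theta 0.937 radius 165.5 force [ 2.2 -0.2  0.3]
4 x [-0.01 -2.78  1.8 ]
4 x [-0.01 -2.55  2.12]
4 x [-0.   -2.38  2.32]
4 x [-0.   -2.18  2.5 ]
```

Request:
{"fn": "drive_tool", "kwargs": {"steps": [{"travel":[0,-2.8,1.8],"twist":[0,0,0],"grip":0},{"travel":[0,-2.8,1.8],"twist":[0,0,0],"grip":0},{"travel":[0,-2.7,1.8],"twist":[0,0,0],"grip":0},{"travel":[0,-2.7,1.9],"twist":[0,0,0],"grip":0},{"travel":[0,-2.5,2.1],"twist":[0,0,0],"grip":0},{"travel":[0,-2.5,2.1],"twist":[0,0,0],"grip":0},{"travel":[0,-2.5,2.1],"twist":[0,0,0],"grip":0},{"travel":[0,-2.5,2.2],"twist":[0,0,0],"grip":0},{"travel":[0,-2.4,2.3],"twist":[0,0,0],"grip":0},{"travel":[0,-2.4,2.3],"twist":[0,0,0],"grip":0},{"travel":[0,-2.4,2.3],"twist":[0,0,0],"grip":0},{"travel":[0,-2.4,2.3],"twist":[0,0,0],"grip":0}]}}

```text
time_s: 23.95
eef_pos: [0.5652, 0.005, 0.1299]
eef_rot: [0.671, 0.742, 0.002, 0.006]
force: [5.4, 0.5, -3.5]
width: 0.0111
```

```bash
python3 - <<'E'
import fk
fk.st(); fk.arc(16,.32)
E
```

```text
23.95 q [ 0.62  0.62 -0.92  1.85  0.61  0.96 -0.48] mould [-56.4  -0.  129.9] rot off [31.2 30.4 86.3] f [ 5.4  0.5 -3.5] w 0.0111
theta 0.679 radius 164.8 force [ 5.4  0.5 -3.5]
4 x [ 0.   -2.37  2.32]
4 x [ 0.01 -1.94  2.69]
4 x [ 0.01 -1.72  2.84]
4 x [ 0.01 -1.49  2.97]
```

Request:
{"fn": "drive_tool", "kwargs": {"steps": [{"travel":[0,-2.3,2.4],"twist":[0,0,0],"grip":0},{"travel":[0,-2.3,2.4],"twist":[0,0,0],"grip":0},{"travel":[0,-2.1,2.5],"twist":[0,0,0],"grip":0},{"travel":[0,-2.1,2.5],"twist":[0,0,0],"grip":0},{"travel":[0,-1.9,2.7],"twist":[0,0,0],"grip":0},{"travel":[0,-1.9,2.7],"twist":[0,0,0],"grip":0},{"travel":[0,-1.9,2.7],"twist":[0,0,0],"grip":0},{"travel":[0,-1.9,2.7],"twist":[0,0,0],"grip":0},{"travel":[0,-1.7,2.8],"twist":[0,0,0],"grip":0},{"travel":[0,-1.7,2.8],"twist":[0,0,0],"grip":0},{"travel":[0,-1.7,2.8],"twist":[0,0,0],"grip":0},{"travel":[0,-1.7,2.8],"twist":[0,0,0],"grip":0}]}}

```text
time_s: 24.95
eef_pos: [0.543, 0.0025, 0.0957]
eef_rot: [0.671, 0.742, 0.005, 0.008]
force: [6.2, -0.3, -1.5]
width: 0.011
```

```bash
python3 - <<'E'
import fk
fk.st(); fk.arc(16,.28)
E
```

```text
24.95 q [ 0.61  0.63 -0.89  1.93  0.65  0.88 -0.52] mould [-78.8  -0.1  95.7] rot off [30.9 30.2 86.4] f [ 6.2 -0.3 -1.5] w 0.011
theta 0.43 radius 163.5 force [ 6.2 -0.3 -1.5]
4 x [ 0.01 -1.85  2.3 ]
4 x [ 0.02 -1.12  2.68]
4 x [ 0.02 -0.93  2.75]
4 x [ 0.02 -0.74  2.81]
```

Request:
{"fn": "drive_tool", "kwargs": {"steps": [{"travel":[0,-1.1,2.5],"twist":[0,0,0],"grip":0},{"travel":[0,-1.1,2.5],"twist":[0,0,0],"grip":0},{"travel":[0,-1.1,2.6],"twist":[0,0,0],"grip":0},{"travel":[0,-1.1,2.6],"twist":[0,0,0],"grip":0},{"travel":[0,-1.0,2.7],"twist":[0,0,0],"grip":0},{"travel":[0,-1.0,2.7],"twist":[0,0,0],"grip":0},{"travel":[0,-0.9,2.7],"twist":[0,0,0],"grip":0},{"travel":[0,-0.9,2.7],"twist":[0,0,0],"grip":0}]}}

```text
time_s: 25.62
eef_pos: [0.5341, 0.0015, 0.0727]
eef_rot: [0.671, 0.742, 0.004, 0.008]
force: [4.2, -0.7, -0.7]
width: 0.0112
```

```bash
python3 - <<'E'
import fk
fk.st(); fk.arc(16,.24)
E
```

```text
25.62 q [ 0.6   0.65 -0.86  1.96  0.69  0.83 -0.55] mould [-87.7  -0.2  72.7] rot off [30.9 30.2 86.4] f [ 4.2 -0.7 -0.7] w 0.0112
theta 0.278 radius 162.6 force [ 4.2 -0.7 -0.7]
4 x [ 0.02 -1.58  2.07]
4 x [ 0.03 -0.64  2.41]
4 x [ 0.03 -0.49  2.44]
4 x [ 0.03 -0.35  2.47]
```

Request:
{"fn": "drive_tool", "kwargs": {"steps": [{"travel":[0,-0.7,2.4],"twist":[0,0,0],"grip":0},{"travel":[0,-0.7,2.4],"twist":[0,0,0],"grip":0},{"travel":[0,-0.6,2.4],"twist":[0,0,0],"grip":0},{"travel":[0,-0.6,2.4],"twist":[0,0,0],"grip":0},{"travel":[0,-0.6,2.4],"twist":[0,0,0],"grip":0},{"travel":[0,-0.5,2.4],"twist":[0,0,0],"grip":0},{"travel":[0,-0.5,2.4],"twist":[0,0,0],"grip":0},{"travel":[0,-0.5,2.4],"twist":[0,0,0],"grip":0},{"travel":[0,-0.4,2.0],"twist":[0,0,0],"grip":0},{"travel":[0,-0.4,2.0],"twist":[0,0,0],"grip":0}]}}

```text
time_s: 26.45
eef_pos: [0.5288, 0.0008, 0.0471]
eef_rot: [0.671, 0.742, 0.004, 0.008]
force: [3.7, 0.7, -0.4]
width: 0.0111
```

```bash
python3 - <<'E'
import fk
fk.st(); fk.arc(8,.1)
E
```

```text
26.45 q [ 0.58  0.68 -0.83  1.99  0.73  0.78 -0.59] mould [-93.1  -0.3  47.1] rot off [30.9 30.1 86.4] f [ 3.7  0.7 -0.4] w 0.0111
theta 0.117 radius 161.4 force [ 3.7  0.7 -0.4]
4 x [ 0.04 -1.46  1.83]
4 x [ 0.05 -0.24  2.06]
```

Nearly shut; slowly further until contact is felt.

Request:
{"fn": "drive_tool", "kwargs": {"steps": [{"travel":[0,-0.3,1.5],"twist":[0,0,0],"grip":0},{"travel":[0,-0.3,1.5],"twist":[0,0,0],"grip":0},{"travel":[0,-0.2,1.5],"twist":[0,0,0],"grip":0},{"travel":[0,-0.2,1.5],"twist":[0,0,0],"grip":0},{"travel":[0,-0.2,1.5],"twist":[0,0,0],"grip":0},{"travel":[0,-0.1,1.5],"twist":[0,0,0],"grip":0},{"travel":[0,-0.1,1.2],"twist":[0,0,0],"grip":0},{"travel":[0,-0.1,1.2],"twist":[0,0,0],"grip":0}]}}

```text
time_s: 27.12
eef_pos: [0.5279, 0.0008, 0.0365]
eef_rot: [0.671, 0.742, 0.004, 0.009]
force: [-2.2, -1.0, 19.6]
width: 0.0109
```

Request:
{"fn": "drive_tool", "kwargs": {"steps": [{"travel":[0,0,0],"twist":[0,0,0],"grip":0},{"travel":[0,0,0],"twist":[0,0,0],"grip":0}]}}

```text
time_s: 27.28
eef_pos: [0.5279, 0.0007, 0.0369]
eef_rot: [0.671, 0.742, 0.004, 0.01]
force: [5.0, 0.4, -2.9]
width: 0.0112
```

```bash
cat >> h.py <<'E'
def plate(f,n='scene'):
    snap(n,f); L=(R.from_euler('z',MY).inv().apply((cloud(n,f)-MO).reshape(-1,3)))*1000
    m=(abs(L[:,1])<50)&(L[:,0]>-50)&(L[:,0]<55)&(L[:,2]>40)&(L[:,2]<75); b=L[m]
    c=np.polyfit(b[:,0],b[:,2],1)
    for _ in range(5): k=abs(np.polyval(c,b[:,0])-b[:,2])<2; c=np.polyfit(b[k,0],b[k,2],1)
    print(n,'plate: slope rad',round(-c[0],4),'z mid',np.polyval(c,0).round(1),k.sum(),m.sum())
E
python3 - <<'E'
from h import *; import fk
fk.st(); plate('sc1'); plate('top2','top')
E
```

```text
27.28 q [ 0.56  0.69 -0.81  1.99  0.75  0.76 -0.6 ] mould [-94.   -0.3  36.9] rot off [31.  30.  86.3] f [ 5.   0.4 -2.9] w 0.0112
scene plate: slope rad -0.0044 z mid 55.4 837 1296
top plate: slope rad -0.0003 z mid 52.9 262 549
```

Both views show the plate flat (slope about 0, top near 54 mm), so the mould is shut. Opening only a little, since the plate edge is close, and then withdrawing upward.

Request:
{"fn": "drive_tool", "kwargs": {"steps": [{"travel":[0,0,0.6],"twist":[0,0,0],"grip":0},{"travel":[0,0,0],"twist":[0,0,0],"grip":0.2},{"travel":[0,0,0],"twist":[0,0,0],"grip":0.22},{"travel":[0,0,0],"twist":[0,0,0],"grip":0.23},{"travel":[0,0,0],"twist":[0,0,0],"grip":0.23}]}}

```text
time_s: 27.8
eef_pos: [0.5232, -0.0001, 0.035]
eef_rot: [0.671, 0.741, -0.001, 0.007]
force: [3.2, 0.1, 2.9]
width: 0.0213
```

```bash
python3 - <<'E'
from h import *; import fk
fk.st(); plate('sc2'); B=R.from_quat(manip.sense()['eef_rot']); plan(manip.sense()['eef_pos']+[0,0,.06],B,10)
E
```

```text
27.8 q [ 0.56  0.69 -0.81  2.    0.75  0.77 -0.6 ] mould [-98.7  -0.6  35. ] rot off [31.5 30.4 86.2] f [3.2 0.1 2.9] w 0.0213
scene plate: slope rad 0.0074 z mid 55.4 787 1280
10 x travel [-0.1  0.  -6. ] | 6.0 twist [0. 0. 0.] | 0.0
```

Request:
{"fn": "drive_tool", "kwargs": {"steps": [{"travel":[0,1.0,0],"twist":[0,0,0],"grip":0.26},{"travel":[0,0.5,0],"twist":[0,0,0],"grip":0.26},{"travel":[0,0,0],"twist":[0,0,0],"grip":0.26}]}}

```text
time_s: 28.1
eef_pos: [0.5228, -0.0004, 0.0342]
eef_rot: [0.671, 0.741, -0.002, 0.006]
force: [-0.3, 0.7, -0.3]
width: 0.0237
```

No contact force; lift out.

Request:
{"fn": "drive_tool", "kwargs": {"steps": [{"travel":[0,0,-2],"twist":[0,0,0],"grip":0.26},{"travel":[0,0,-2],"twist":[0,0,0],"grip":0.26},{"travel":[0,0,-3],"twist":[0,0,0],"grip":0.26},{"travel":[0,0,-4],"twist":[0,0,0],"grip":0.26}]}}

```text
time_s: 28.43
eef_pos: [0.5219, -0.0003, 0.0449]
eef_rot: [0.671, 0.741, -0.003, 0.005]
force: [0.8, -0.2, -0.5]
width: 0.0237
```

Request:
{"fn": "drive_tool", "kwargs": {"steps": [{"travel":[0,0,-6],"twist":[0,0,0],"grip":0.26},{"travel":[0,0,-8],"twist":[0,0,0],"grip":0.26},{"travel":[0,0,-12],"twist":[0,0,0],"grip":0.26},{"travel":[0,0,-12],"twist":[0,0,0],"grip":0.26},{"travel":[0,0,-15],"twist":[0,0,0],"grip":0.26},{"travel":[0,0,-15],"twist":[0,0,0],"grip":0.26},{"travel":[0,0,-15],"twist":[0,0,0],"grip":0.26},{"travel":[0,0,-15],"twist":[0,0,0],"grip":0.26},{"travel":[0,0,-15],"twist":[0,0,0],"grip":0.26},{"travel":[0,0,-15],"twist":[0,0,0],"grip":0.26},{"travel":[0,0,0],"twist":[0,0,0],"grip":0.26},{"travel":[0,0,0],"twist":[0,0,0],"grip":0.26}]}}

```text
time_s: 29.43
eef_pos: [0.5211, 0.0025, 0.1908]
eef_rot: [0.67, 0.742, -0.002, 0.008]
force: [-0.1, 0.1, -0.2]
width: 0.024
```

```bash
python3 - <<'E'
from h import *; import fk
fk.st(); plate('sc3'); plate('top3','top')
a=cloud('top','top0'); b=cloud('top','top3')
# handle bar height now; basket change; bystanders
L=(R.from_euler('z',MY).inv().apply((cloud('scene','sc3')-MO).reshape(-1,3)))*1000
m=(abs(L[:,1])<25)&(abs(L[:,0]+100)<9)&(L[:,2]>20); print('bar top z',np.percentile(L[m,2],[50,95]).round(1) if m.any() else None)
p=cv2.imread('pics/top3.png'); cv2.imwrite('pics/c3.png',cv2.resize(p[130:340,230:560],(792,504)))
E
```

```text
29.43 q [ 0.73  0.49 -1.02  1.9   0.5   1.03 -0.41] mould [-100.5    2.2  190.8] rot off [31.7 30.3 86.1] f [-0.1  0.1 -0.2] w 0.024
scene plate: slope rad 0.0027 z mid 55.4 775 1278
top plate: slope rad 0.0124 z mid 52.8 239 515
bar top z [561.2 576.8]
```

View pics/c3.png

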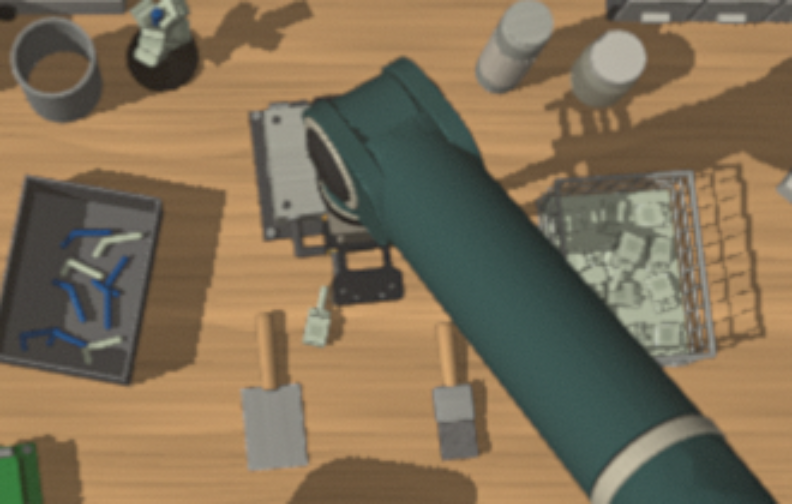

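The picture shows the mould shut at crop (285,170), the handle low in front, and the bystanders where they were. The arm is clear of everything, so I'm handing in.

```bash
python3 -c "
from workcell import manip
print(manip.close_job(), manip.sense()['time_s'])"
```

```text
the job is handed in; nothing more can be done
the job is handed in; nothing more can be done
```

The pattern is in the wire basket and the mould is shut. I handed the job in at about 29.5 s of the 67 s; it reports no verdict.

- **Pattern:** I gripped it across y with the gripper tilted about 39° and lowered it onto the heap. One slow step pressed harder than intended, 10.9 N against the 15 N limit. I backed off at once, touched again at 2.3 N and let go. The wrist picture after release showed it resting on the heap with both fingers clear.
- **Mould:** I held the handle bar and lowered the upper half at about 0.2–0.3 rad/s until it met its stop, which showed as 19.6 N upward on the tool. After letting go, the camera fits gave a plate tilt of 0.003 rad (scene) and 0.012 rad (top), with the top face at 53–55 mm (54 expected), so it reads shut within the 0.03 rad limit.
- **Last checks:** the tool was about 190 mm above the bench with no force on it, and the bystanders in the final top view looked unmoved.
- **Failed or disagreed:**
  - The final bar-height check failed, because the arm blocked the camera.
  - The bar's radius about the hinge read 161–163 mm near the end instead of 166, probably from slip in the pads or an error of a few mm in the mould's position.
  - In the last top view the arm partly hid the basket. My last clear sight of the pattern was just after release.

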